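# Ink the colour-coding stamps at the click-stop ink carousel

### The job

Ink the colour-coding hand stamps that are out on the table, in the order blue, green, red, yellow (some may be missing): for each, turn the ink carousel's knob click by click until its own colour's pot is at the port - counted anticlockwise from home, blue is one click, green two, red four, yellow five - and dip the held stamp upright through the port, lightly onto the pad of that pot for a second, never into another colour's pot; then stand it upright on the black mat. When all are on the mat, turn the knob back home, so that its white end points to the port and the blank plug closes it; leave the cups and the weight alone.

Things in the scene. Friction and masses are not known exactly. Their poses are not given: they have to be found in the camera images.
- turret (a joint): ink turret in the carousel, rad, positive anticlockwise from above, free for two turns either way. Clicks at every multiple of pi/3; a sprung detent (up to 0.3 N m at a click, none half-way) draws it to the nearest click when let go. 0 or +-2 pi: home, blank plug at the port. Anticlockwise clicks from home: 1 blue, 2 green, 3 spare grey pot, 4 red, 5 yellow, 6 home again
- knob_grip (a point): centre of the turret's bar knob, on the turning axis, 88 mm above the table; its x and y turn with the turret. Black upright bar 56 mm long (this x), 16 mm wide (this y), top 99 mm and foot 64 mm above the table, on a black dial 64 mm across; its white end (-x) points to the blank plug, so at home to the port
- carousel: ink carousel, white square box 208 x 208 mm fixed to the table, cover 58 mm above the table; origin on the table under its middle (the turret axis). One round port, 60 mm across, in the cover, 68 mm from the axis towards this frame's -x. Five black dots round the dial, and the port, mark the six click directions
- port (a point): centre of the port, at the cover's upper face (58 mm above the table)
- pot_home (a point): top of the white blank plug (50 mm above the table) that closes the port when home
- mat: black rubber mat 260 x 150 mm (x, y of its frame), 3 mm thick, grey border lines, fixed flat on the table; origin under its middle on the table, z up
- stamp_blue: blue hand stamp with black rubber face, loose, may be absent; stands upright on its face, 102 mm tall: round foot 46 mm across and 22 mm high, cone, then a round handle 25 mm across from 32 to 92 mm above the face; 160 g, weight low. Origin in the middle of the face (underside), z up
- pot_blue (a point): middle of the pad on the floor of the blue ink pot, 26 mm above the table (32 mm below the cover's upper face); pot open at the top, 60 mm across inside, 68 mm from the turret axis; at the port after 1 anticlockwise click(s) from home
- stamp_green: green hand stamp with black rubber face, loose, may be absent; stands upright on its face, 102 mm tall: round foot 46 mm across and 22 mm high, cone, then a round handle 25 mm across from 32 to 92 mm above the face; 160 g, weight low. Origin in the middle of the face (underside), z up
- pot_green (a point): middle of the pad on the floor of the green ink pot, 26 mm above the table (32 mm below the cover's upper face); pot open at the top, 60 mm across inside, 68 mm from the turret axis; at the port after 2 anticlockwise click(s) from home
- stamp_red: red hand stamp with black rubber face, loose, may be absent; stands upright on its face, 102 mm tall: round foot 46 mm across and 22 mm high, cone, then a round handle 25 mm across from 32 to 92 mm above the face; 160 g, weight low. Origin in the middle of the face (underside), z up
- pot_red (a point): middle of the pad on the floor of the red ink pot, 26 mm above the table (32 mm below the cover's upper face); pot open at the top, 60 mm across inside, 68 mm from the turret axis; at the port after 4 anticlockwise click(s) from home
- stamp_yellow: yellow hand stamp with black rubber face, loose, may be absent; stands upright on its face, 102 mm tall: round foot 46 mm across and 22 mm high, cone, then a round handle 25 mm across from 32 to 92 mm above the face; 160 g, weight low. Origin in the middle of the face (underside), z up
- pot_yellow (a point): middle of the pad on the floor of the yellow ink pot, 26 mm above the table (32 mm below the cover's upper face); pot open at the top, 60 mm across inside, 68 mm from the turret axis; at the port after 5 anticlockwise click(s) from home
- cup_a: lidded white sample cup 62 mm across, 42 mm high, bystander; origin under its middle
- cup_b: lidded white sample cup 62 mm across, 42 mm high, bystander; origin under its middle
- weight: brass check weight 38 mm across, 52 mm high, bystander; origin under its middle

How it is judged:
On the way, in this order (a step that is already met when the one before it is completed fails the run):
1. the blue stamp, held in the fingers, is lowered through the port onto (within 8 mm of) the pad of the blue pot (in the middle of port and pot within 15 mm) (horizontal distance between stamp_blue and port below 0.015 m and horizontal distance between stamp_blue and pot_blue below 0.015 m and z of stamp_blue in the frame of pot_blue below 0.008 m and contact force between the fingers and stamp_blue above 0.5 N), for 0.3 s.
2. the green stamp, held in the fingers, is lowered through the port onto (within 8 mm of) the pad of the green pot (in the middle of port and pot within 15 mm) (horizontal distance between stamp_green and port below 0.015 m and horizontal distance between stamp_green and pot_green below 0.015 m and z of stamp_green in the frame of pot_green below 0.008 m and contact force between the fingers and stamp_green above 0.5 N), for 0.3 s.
3. the red stamp, held in the fingers, is lowered through the port onto (within 8 mm of) the pad of the red pot (in the middle of port and pot within 15 mm) (horizontal distance between stamp_red and port below 0.015 m and horizontal distance between stamp_red and pot_red below 0.015 m and z of stamp_red in the frame of pot_red below 0.008 m and contact force between the fingers and stamp_red above 0.5 N), for 0.3 s.
4. the yellow stamp, held in the fingers, is lowered through the port onto (within 8 mm of) the pad of the yellow pot (in the middle of port and pot within 15 mm) (horizontal distance between stamp_yellow and port below 0.015 m and horizontal distance between stamp_yellow and pot_yellow below 0.015 m and z of stamp_yellow in the frame of pot_yellow below 0.008 m and contact force between the fingers and stamp_yellow above 0.5 N), for 0.3 s.
At the end, for the whole second after the job is handed in: The turret is home and still (blank plug within 8 mm of the port), and every stamp present stands upright (within 0.2 rad), still, on the black mat (middle of the face within 125 mm of the mat's middle along its length and 70 mm across, at most 15 mm above the table) (horizontal distance between pot_home and port below 0.008 m and velocity of joint turret between -0.05 and 0.05 rad/s and x of stamp_blue in the frame of mat between -0.125 and 0.125 m and y of stamp_blue in the frame of mat between -0.07 and 0.07 m and z of each of stamp_blue, stamp_green, stamp_red, stamp_yellow in the frame of mat below 0.015 m and angle between each of stamp_blue, stamp_green, stamp_red, stamp_yellow's own z axis and vertical below 0.2 rad and linear speed of each of stamp_blue, stamp_green, stamp_red, stamp_yellow below 0.02 m/s and x of stamp_green in the frame of mat between -0.125 and 0.125 m and y of stamp_green in the frame of mat between -0.07 and 0.07 m and x of stamp_red in the frame of mat between -0.125 and 0.125 m and y of stamp_red in the frame of mat between -0.07 and 0.07 m and x of stamp_yellow in the frame of mat between -0.125 and 0.125 m and y of stamp_yellow in the frame of mat between -0.07 and 0.07 m); the robot touches nothing.
It fails at once if a stamp goes into the port while a pot of another colour stands there ((horizontal distance between stamp_blue and port below 0.03 m and z of stamp_blue in the frame of port below -0.008 m and horizontal distance between stamp_blue and pot_blue above 0.035 m) or (horizontal distance between stamp_green and port below 0.03 m and z of stamp_green in the frame of port below -0.008 m and horizontal distance between stamp_green and pot_green above 0.035 m) or (horizontal distance between stamp_red and port below 0.03 m and z of stamp_red in the frame of port below -0.008 m and horizontal distance between stamp_red and pot_red above 0.035 m) or (horizontal distance between stamp_yellow and port below 0.03 m and z of stamp_yellow in the frame of port below -0.008 m and horizontal distance between stamp_yellow and pot_yellow above 0.035 m)).
It fails at once if a stamp is pressed on the carousel with more than 35 N (contact force between any of stamp_blue, stamp_green, stamp_red, stamp_yellow and carousel above 35 N).
It fails at once if a sample cup or the check weight is moved more than 30 mm (distance of any of cup_a, cup_b, weight from where it was at the start of the episode above 0.03 m).
Of stamp_blue, stamp_green, stamp_red, stamp_yellow only 2 to 3 are there at a start; the rules pass over those that are not, and their reading is None.
At some moment in a run one of stamp_blue, stamp_green, stamp_red, stamp_yellow may be knocked a few centimetres aside while the robot is not near it.
It also fails if it takes over 210 s, if anything falls off the work surface, if the arm or the gripper's body presses on something with over 40 N, if the wrist force passes 120 N, or if a joint passes its speed limit or range.

### The arm

A 6-joint arm with a two-finger parallel gripper is mounted at the origin on a cart in front of the work surface, level with it; the furniture and walls round the work are solid. World frame = base frame: x ahead of the robot, y to its left, z up, the work surface at z = 0. Lengths are in m, angles in rad, forces in N, time in s.
With the tool pointing down it reaches from about 0.375 to 0.9 m from the base axis. Payload 3.1 kg.
Tool frame: the origin (TCP) lies between the finger pads; the fingertips stand manip.nose_length ahead of it and the grasp point (between the pads) lies 5 mm behind it (manip.nose_length is the distance from the TCP to the fingertips, in m); z points along the fingers, y is the line along which they close (so a half turn about z gives the same grasp; the last joint's range is limited). The gripper opens to 85 mm and grips with 20 to 120 N. Pads are 22 mm wide; open, the fingers measure 114 mm over their backs; the gripper's body (76 mm by 85 mm) begins 54 mm behind the grasp point. The pads swing forward as they close: fully open they stand 13 mm farther back than shut.
Start: joints at [0.993, 0.527, 1.433, -0, 1.181, -0.178], TCP at [0.243, 0.576, 0.245] pointing down, gripper open.
Joint ranges: [-3.08, 3.08], [-0.75, 2.2], [0.22, 2.44], [-1.43, 4.57], [0, 2.65], [-2.85, 2.85]. Speed limits (rad/s): [2.79, 2.79, 3.14, 3.14, 3.14, 3.14].

### API

Orientations are given as a unit quaternion [x, y, z, w].
In Python, from station import monitor, eyes, job, manip gives the robot as it stands.
- The arm moves only by the shell command python3 -m pendant 'ROWS' [FORCE]. ROWS is JSON, a list that holds one entry, the list of rows, each a list of 7 numbers: the shift along the tool's x, y, z as a fraction of full scale, then the turn, a rotation vector about the tool's x, y, z as a fraction of full scale, then the opening, from 0 (shut) to 1 (fully open). A call has 1 to 20 rows; each row shifts and turns the commanded pose from where the row before left it, along the tool's axes as they then stand; what a row does not reach is not made up. Full scale, the value 1, is 800 mm for a shift and 0.12 rad for a turn. A row lasts 1/10 s, in which the tool goes at most 50 mm and 8.59 degrees, less where a joint would pass 70% of its speed; a pose out of reach is approached as far as the arm can. A call with a number of a shift or a turn outside -1 to 1 is refused whole. A call with a gripper value outside its range is refused whole. The fingers move at their own pace and stop on an object; FORCE is the grip in N (left out, the last holds). Time passes only in rows, so rows that do not move let the fingers close. It gives the time, the measured TCP pose, the force, the opening and the grip force at its end, in the units of the state.
- monitor.sense(): the state, without advancing time (a new reading comes with each control period).
- eyes.snapshot(name): name is "scene" or "top" or "wrist"; returns a dict with "pixels" (384x512x3 uint8, red, green, blue), "depth" (384x512 float32, m along the optical axis (not along the pixel's ray), 0 where there is no reading), "intrinsics" (3x3 intrinsics, pixels), "eye" and "attitude" of the camera in the world. Camera axes: x right, y down, z forward; pixel columns grow to the right and rows downward; lengths in m; the calibration is good to about 2 mm. The wrist camera is an equidistant fisheye: a pixel r from the principal point sees the ray r / f radians off the axis. A picture is of the moment at which its call begins.
- job.sign_off(): hands the job in; it is judged then, once.
The state is a dict: "t": time; "q": joint angles; "qd": joint speeds; "tau": joint torques, N m; "tcp_pos": TCP position; "tool_rot": TCP orientation; "force": force on the tool from outside, world axes, zero at the start; "ft_torque": the same for the moment, N m; "finger_gap": opening from 0.0 (shut) to 1.0 (fully open); "gripper_force": force on a finger pad.
Only numpy, scipy, OpenCV 4.12 (cv2) and the standard library are available. Lean on these libraries where they do the work, as an engineer would, in place of code of your own. Each camera call takes 0.05 s, during which the arm holds its last target. There are 200 camera calls.

## Working session

There is one attempt and no reset: what is moved stays moved. The work goes in short steps, Python scripts to look and compute and a shell command to move; the robot and the scene stay as the last step left them, time stands still between calls to the robot, and variables do not carry over. Pictures are saved under pics/ and viewed, at most 16 in all, crops included, and the job is handed in when it is done.

```bash
ls; mkdir -p pics; python3 - <<'E'
from station import monitor, eyes, job, manip
import cv2, numpy as np
print(manip.nose_length, monitor.sense())
for n in ("scene","top"):
    s=eyes.snapshot(n); cv2.imwrite(f"pics/{n}0.png",s["pixels"][:,:,::-1]); np.savez(f"pics/{n}0.npz",**s)
    print(n,s["intrinsics"],s["eye"],s["attitude"])
E
```

```text
pics
0.014 {'t': 0.0, 'q': array([ 9.92521961e-01,  5.28481120e-01,  1.43395119e+00,  7.60132863e-06,
        1.18135625e+00, -1.78499873e-01]), 'qd': array([-0.00034011,  0.00106549, -0.00049774, -0.00094539, -0.00060157,
        0.00187678]), 'tau': array([ 1.49306383e-03, -4.42352772e+01, -1.78031158e+01, -9.36354422e-05,
        8.35746905e-03, -3.54976635e-05]), 'tcp_pos': array([0.24283879, 0.57513464, 0.24430883]), 'tool_rot': array([ 1.98560122e-01,  9.80088094e-01, -1.01898454e-03, -4.08872948e-04]), 'force': array([ 0.6535558 , -0.48170266,  0.31263483]), 'ft_torque': array([-0.02085661,  0.03482742, -0.01243441]), 'gripper_force': 0.0, 'finger_gap': 1.0015169543714406}
scene [[476.79750246   0.         255.59387736]
 [  0.         476.79750246 189.79648173]
 [  0.           0.           1.        ]] [-0.03188053 -0.83332274  0.79358442] [ 0.83060442 -0.28940424  0.14318573 -0.4536952 ]
top [[454.38729621   0.         255.72888675]
 [  0.         454.38729621 191.0355274 ]
 [  0.           0.           1.        ]] [0.35178665 0.02785526 1.2942986 ] [ 0.70409215 -0.70396912  0.07299799 -0.05790515]
```

View pics/top0.png

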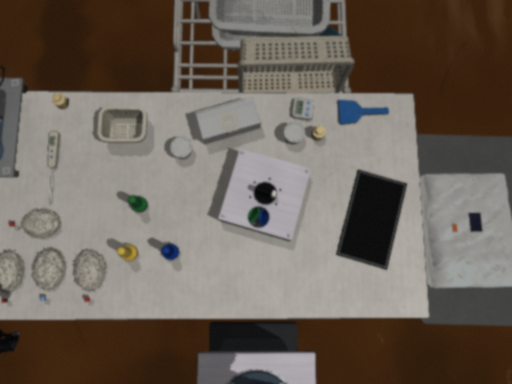

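View pics/scene0.png

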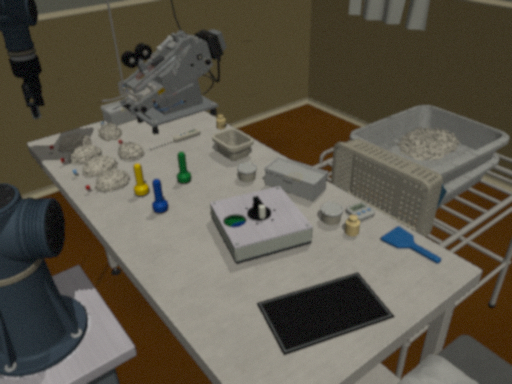

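The top view shows stamps green (138,203), yellow (128,253) and blue (170,251), the carousel knob (265,193), its port (258,216) showing blue and green halves, and the mat (372,219). The scene view agrees, and there is no red stamp. Next I'll measure and zoom in on the carousel.

```bash
cat > h.py <<'E'
import numpy as np, cv2
from scipy.spatial.transform import Rotation as R
from station import monitor, eyes, job, manip
def shot(n): return eyes.snapshot(n)
def ray(s,n,uv):
    K=s["intrinsics"]; uv=np.atleast_2d(uv).astype(float)
    x=(uv[:,0]-K[0,2])/K[0,0]; y=(uv[:,1]-K[1,2])/K[1,1]
    if n=="wrist":
        r=np.hypot(x,y)+1e-12; d=np.c_[x/r*np.sin(r),y/r*np.sin(r),np.cos(r)]
    else: d=np.c_[x,y,np.ones_like(x)]
    return R.from_quat(s["attitude"]).apply(d)
def plane(s,n,uv,z):
    d=ray(s,n,uv); e=np.array(s["eye"]); return e+d*((z-e[2])/d[:,2])[:,None]
def twist(dxy,yaw=None):
    pass
def big(m,k=1):
    c,_=cv2.findContours(m.astype(np.uint8),cv2.RETR_EXTERNAL,cv2.CHAIN_APPROX_NONE)
    return sorted(c,key=cv2.contourArea)[::-1][:k]
def cen(c):
    m=cv2.moments(c); return np.array([m["m10"],m["m01"]])/m["m00"]
HUE={"blue":(105,130),"green":(55,90),"yellow":(18,35),"red":(0,8)}
def cmask(s,c):
    h=cv2.cvtColor(s["pixels"],cv2.COLOR_RGB2HSV); lo,hi=HUE[c]
    return (h[:,:,0]>=lo)&(h[:,:,0]<=hi)&(h[:,:,1]>130)&(h[:,:,2]>50)
E
python3 - <<'E'
from h import *
s=dict(np.load("pics/top0.npz"))
K=s["intrinsics"]
v,u=np.mgrid[0:384,0:512]; d=s["depth"]
P=ray(s,"top",np.c_[u.ravel(),v.ravel()])*d.reshape(-1,1)+s["eye"]; P=P.reshape(384,512,3)
for c in ("blue","green","yellow","red"):
    for k in big(cmask(s,c),4):
        if cv2.contourArea(k)<20: continue
        m=np.zeros(d.shape,np.uint8); cv2.drawContours(m,[k],-1,1,-1); q=P[(m>0)&(d>0)]
        print(c,cen(k),cv2.contourArea(k),"zmax",q[:,2].max().round(3),"top",np.median(q[q[:,2]>q[:,2].max()-.008],0).round(3))
h=(P[:,:,2]>.05)&(P[:,:,2]<.066)&(u>200)&(u<330)&(v>140); h=cv2.morphologyEx(h.astype(np.uint8),cv2.MORPH_OPEN,np.ones((5,5)))
c=big(h)[0]; W=plane(s,"top",c[:,0],.058)[:,:2].astype(np.float32); print("box",cv2.minAreaRect(W))
g=cv2.cvtColor(s["pixels"],cv2.COLOR_RGB2GRAY)
m=(g<60)&(u>325)&(u<415)&(v>150)&(v<280); c=big(m)[0]; W=plane(s,"top",c[:,0],.003)[:,:2].astype(np.float32); print("mat",cv2.minAreaRect(W))
print("knob",plane(s,"top",[265,193],.099),"port",plane(s,"top",[258.5,216],.058))
for p in [(180,148),(293,133),(318,132)]: print(plane(s,"top",p,.042).round(3),P[p[1],p[0]].round(3))
print("tall box",P[120,228].round(3),P[105,302].round(3))
a=s["pixels"][140:250,205:325,::-1]; b=dict(np.load("pics/scene0.npz"))["pixels"][175:265,200:320,::-1]
cv2.imwrite("pics/c1.png",np.hstack([cv2.resize(a,(400,366),interpolation=2),cv2.resize(b,(400,366),interpolation=2)]))
E
```

```text
blue [353.63247863 111.26871795] 487.5 zmax 0.016 top [ 0.837 -0.285  0.01 ]
blue [169.74016563 251.17391304] 161.0 zmax 0.107 top [0.419 0.238 0.101]
blue [262.64776632 216.8556701 ] 97.0 zmax 0.054 top [ 0.514 -0.011  0.051]
green [137.97512438 203.01368159] 134.0 zmax 0.104 top [0.553 0.33  0.1  ]
green [253.87445887 215.61038961] 38.5 zmax 0.057 top [ 0.515 -0.002  0.052]
yellow [127.63925729 252.0265252 ] 188.5 zmax 0.107 top [0.417 0.352 0.101]
box ((0.5761349201202393, -0.02339741587638855), (0.2079346626996994, 0.20892471075057983), 73.70114135742188)
mat ((0.5154656767845154, -0.33289024233818054), (0.14412446320056915, 0.25308817625045776), 73.6019515991211)
knob [[ 0.57070451 -0.0227823   0.099     ]] port [[ 0.51408554 -0.00633396  0.058     ]]
[[0.711 0.216 0.042]] [0.711 0.216 0.041]
[[ 0.757 -0.107  0.042]] [ 0.757 -0.107  0.042]
[[ 0.76  -0.179  0.042]] [ 0.758 -0.178  0.048]
tall box [0.788 0.08  0.061] [ 0.852 -0.138  0.016]
```

View pics/c1.png

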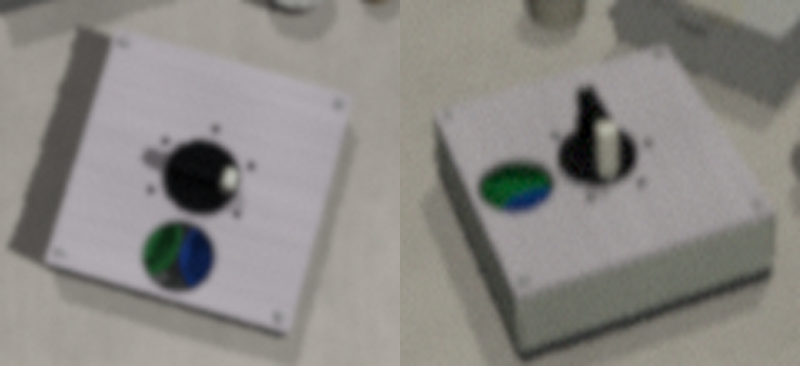

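The knob is about 1.8 clicks from home: its white end is at about 270° world, and the port is at about 164°. I'll add a planner and move above the carousel for a wrist view.

```bash
cat >> h.py <<'E'
def plan(x,y,z,a,s=None):
    """print tool-axis shifts (fraction of 800 mm, total) after a first turn to tool-y angle a (deg, world), mod 180 nearest"""
    s=s or monitor.sense(); T=R.from_quat(s["tool_rot"])
    ty=T.apply([0,1,0]); cur=np.degrees(np.arctan2(ty[1],ty[0]))
    dz=-(a-cur); dz=(dz+180)%360-180
    tgt=R.from_euler("z",a,degrees=True)*R.from_matrix(np.array([[0,1,0],[1,0,0],[0,0,-1.]]))
    rv=(T.inv()*tgt).as_rotvec()
    d=tgt.inv().apply(np.array([x,y,z])-s["tcp_pos"])/.8
    print("cur yaw %.1f q6 %.2f tcp %s gap %.2f"%(cur,s["q"][5],s["tcp_pos"].round(4),s["finger_gap"]))
    print("turn rv/0.12",(rv/.12).round(3),"then shift/0.8",d.round(4),"(max .0625/row)")
E
python3 -c "
from h import *
plan(.5,-.005,.27,0)"
```

```text
cur yaw 67.1 q6 -0.18 tcp [0.2429 0.5752 0.2444] gap 1.00
turn rv/0.12 [-1.600e-02  7.000e-03  9.758e+00] then shift/0.8 [-0.7253  0.3214 -0.0319] (max .0625/row)
```

```bash
python3 -m pendant '[[[0,0,0,0,0,0.976,1],[0,0,0,0,0,0.976,1],[0,0,0,0,0,0.976,1],[0,0,0,0,0,0.976,1],[0,0,0,0,0,0.976,1],[0,0,0,0,0,0.976,1],[0,0,0,0,0,0.976,1],[0,0,0,0,0,0.976,1],[0,0,0,0,0,0.976,1],[0,0,0,0,0,0.976,1]]]' 60 && python3 -m pendant '[[[-0.0453,0.02,-0.002,0,0,0,1],[-0.0453,0.02,-0.002,0,0,0,1],[-0.0453,0.02,-0.002,0,0,0,1],[-0.0453,0.02,-0.002,0,0,0,1],[-0.0453,0.02,-0.002,0,0,0,1],[-0.0453,0.02,-0.002,0,0,0,1],[-0.0453,0.02,-0.002,0,0,0,1],[-0.0453,0.02,-0.002,0,0,0,1],[-0.0453,0.02,-0.002,0,0,0,1],[-0.0453,0.02,-0.002,0,0,0,1],[-0.0453,0.02,-0.002,0,0,0,1],[-0.0453,0.02,-0.002,0,0,0,1],[-0.0453,0.02,-0.002,0,0,0,1],[-0.0453,0.02,-0.002,0,0,0,1],[-0.0453,0.02,-0.002,0,0,0,1],[-0.0453,0.02,-0.002,0,0,0,1],[0,0,0,0,0,0,1],[0,0,0,0,0,0,1]]]'
python3 - <<'E'
from h import *
plan(.5,-.005,.27,0)
s=shot("wrist"); cv2.imwrite("pics/w1.png",s["pixels"][:,:,::-1]); np.savez("pics/w1.npz",**s); print(s["intrinsics"],s["eye"],R.from_quat(s["attitude"]).as_matrix().round(2))
E
```

```text
t: 1.1
tcp_pos: [0.243, 0.5753, 0.2447]
tool_rot: [0.709, 0.705, -0.001, 0.0]
force: [-0.4, -0.2, -0.3]
finger_gap: 0.995
gripper_force: 0.0
t: 2.9
tcp_pos: [0.4989, -0.0048, 0.2704]
tool_rot: [0.708, 0.706, -0.0, -0.001]
force: [-0.1, -0.2, 0.2]
finger_gap: 1.002
gripper_force: 0.0
cur yaw -0.1 q6 -0.23 tcp [ 0.4989 -0.0048  0.2704] gap 1.00
turn rv/0.12 [-0.012 -0.006 -0.02 ] then shift/0.8 [-0.0002  0.0014  0.0005] (max .0625/row)
[[297.31863964   0.         253.84925737]
 [  0.         297.31863964 188.9631902 ]
 [  0.           0.           1.        ]] [0.49921412 0.06372367 0.39838615] [[ 1.   -0.   -0.  ]
 [-0.   -0.96 -0.27]
 [-0.    0.27 -0.96]]
```

View pics/w1.png

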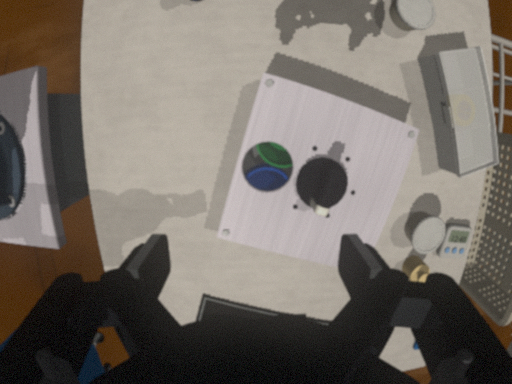

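The wrist view shows the port at (267,167), the black dial at (322,182), the knob's white end at (320,211), and the mat edge below. I'll measure the port circle, the dial dots and the white-end direction.

```bash
cat >> h.py <<'E'
def carousel(s,n,C0=(.576,-.0234)):
    px=s["pixels"]; g=cv2.cvtColor(px,cv2.COLOR_RGB2GRAY); v,u=np.mgrid[0:384,0:512]
    W=plane(s,n,np.c_[u.ravel(),v.ravel()],.058).reshape(384,512,3)
    r=np.hypot(W[:,:,0]-C0[0],W[:,:,1]-C0[1])
    sat=cv2.cvtColor(px,cv2.COLOR_RGB2HSV)[:,:,1]
    dark=((g<110)|(sat>90))&(r<.10)
    pc=[];dots=[]
    for c in big(dark,12):
        if cv2.contourArea(c)<2: continue
        w=plane(s,n,c[:,0],.058)[:,:2]; m,rad=cv2.minEnclosingCircle(w.astype(np.float32)); 
        rr=np.hypot(m[0]-C0[0],m[1]-C0[1])
        if rad<.006 and rr<.06: dots.append(m)
        elif .024<rad<.036 and rr>.05: print("port",np.round(m,4),"rad",round(rad,4))
        else: print("other",np.round(m,4),round(rad,4))
    d=np.array(dots); print("dots",d.round(4).tolist())
    if len(d)>=4:
        A=np.c_[2*d,np.ones(len(d))]; x=np.linalg.lstsq(A,(d**2).sum(1),rcond=None)[0]
        print("axis from dots",x[:2].round(4),"r",np.sqrt(x[2]+x[0]**2+x[1]**2).round(4), "angles",np.degrees(np.arctan2(*(d-x[:2]).T[::-1])).round(1))
    return W,r,g,sat
E
python3 - <<'E'
from h import *
for n,f in (("wrist","w1"),("top","top0")):
    s=dict(np.load(f"pics/{f}.npz")); W,r,g,sat=carousel(s,n)
    v,u=np.mgrid[0:384,0:512]
    W9=plane(s,n,np.c_[u.ravel(),v.ravel()],.095).reshape(384,512,3)
    d=W9[:,:,:2]-[.576,-.0234]; m=(g>150)&(np.hypot(d[:,:,0],d[:,:,1])<.031)&(np.hypot(d[:,:,0],d[:,:,1])>.015)
    for c in big(m,3):
        if cv2.contourArea(c)>3: 
            p=plane(s,n,cen(c),.095)[0,:2]-[.576,-.0234]; print("white",p.round(4),np.degrees(np.arctan2(p[1],p[0])).round(1),cv2.contourArea(c))
E
```

```text
other [ 0.5803 -0.0236] 0.0331
port [ 0.5143 -0.0045] rad 0.0294
other [ 0.6228 -0.1055] 0.0154
dots [[0.5694, 0.0183], [0.6108, 0.0065], [0.6207, -0.0359], [0.5486, -0.0528]]
axis from dots [ 0.5798 -0.0233] r 0.0429 angles [ 103.9   43.8  -17.2 -136.5]
white [ 0.0083 -0.0162] -62.8 441.0
other [ 0.5796 -0.0161] 0.0404
port [ 0.5129 -0.0061] rad 0.0294
dots []
white [-0.0045 -0.0237] -100.8 6.0
```

```bash
python3 - <<'E'
from h import *
s=dict(np.load("pics/w1.npz"));t=dict(np.load("pics/top0.npz"))
for n,q,p in (("wrist",s,[(320.5,211),(322,182)]),("top",t,[(272.5,193.4),(265,193)])):
    w=plane(q,n,p,.099)[:,:2]; d=w-[.579,-.0234]; print(n,w.round(4),np.degrees(np.arctan2(d[:,1],d[:,0])))
cv2.imwrite("pics/c2.png",cv2.resize(s["pixels"][140:230,270:380,::-1],(660,540),interpolation=2))
plan(.579,-.0234,.18,4)
E
```

```text
wrist [[ 0.5711 -0.0448]
 [ 0.5707 -0.0122]] [-110.30242367  126.70175879]
top [[ 0.5697 -0.0429]
 [ 0.5707 -0.0228]] [-115.6389545   175.74146976]
cur yaw -0.1 q6 -0.23 tcp [ 0.4983 -0.0039  0.2704] gap 1.00
turn rv/0.12 [-0.015 -0.008 -0.589] then shift/0.8 [-0.0313  0.0989  0.113 ] (max .0625/row)
```

View pics/c2.png

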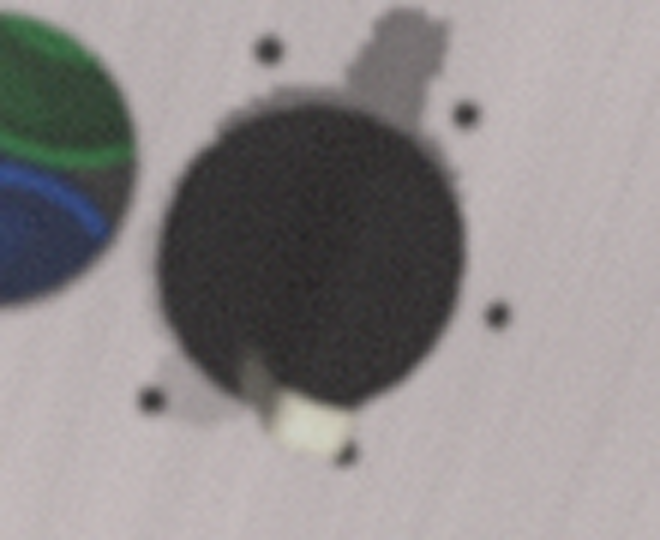

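The white end points to about -108°, so the turret is near half-way between clicks 1 and 2. I'll grip with tool y at -18°.

```bash
python3 -m pendant '[[[0,0,0,0,0,0.87,1],[0,0,0,0,0,0.87,1],[0,0,0,0,0,0.87,1],[0,0,0,0,0,0,1]]]' >/dev/null; python3 -c "
from h import *
plan(.579,-.0234,.085,-18)"
```

```text
cur yaw -17.8 q6 0.08 tcp [ 0.4981 -0.0026  0.2707] gap 1.00
turn rv/0.12 [-0.011 -0.001  0.026] then shift/0.8 [0.0065 0.1042 0.2321] (max .0625/row)
```

```bash
python3 -m pendant '[[[0.002,0.035,0,0,0,0,0.6],[0.002,0.035,0,0,0,0,0.6],[0.0025,0.034,0,0,0,0,0.6],[0,0,0.045,0,0,0,0.6],[0,0,0.045,0,0,0,0.6],[0,0,0.045,0,0,0,0.6],[0,0,0.045,0,0,0,0.6],[0,0,0.03,0,0,0,0.6],[0,0,0.022,0,0,0,0.6],[0,0,0,0,0,0,0.6],[0,0,0,0,0,0,0],[0,0,0,0,0,0,0],[0,0,0,0,0,0,0],[0,0,0,0,0,0,0],[0,0,0,0,0,0,0],[0,0,0,0,0,0,0]]]' 50; python3 -c "
from h import *
plan(.579,-.0234,.085,-46.3)"
```

```text
t: 4.95
tcp_pos: [0.5795, -0.0243, 0.0868]
tool_rot: [0.809, 0.588, 0.0, -0.0]
force: [-2.8, 1.9, 6.4]
finger_gap: 0.176
gripper_force: 51.9
cur yaw -18.0 q6 0.08 tcp [ 0.5795 -0.0243  0.0868] gap 0.18
turn rv/0.12 [-3.000e-03 -5.000e-03  4.119e+00] then shift/0.8 [ 0.0004 -0.0013  0.0022] (max .0625/row)
```

```bash
python3 -m pendant '[[[0,0,0,0,0,0.69,0],[0,0,0,0,0,0.69,0],[0,0,0,0,0,0.69,0],[0,0,0,0,0,0.69,0],[0,0,0,0,0,0.69,0],[0,0,0,0,0,0.69,0],[0,0,0,0,0,0,0],[0,0,0,0,0,0,0]]]'; python3 -m pendant '[[[0,0,0,0,0,0,0.6],[0,0,0,0,0,0,0.6],[0,0,0,0,0,0,0.6],[0,0,0,0,0,0,0.6],[0,0,-0.05,0,0,0,0.6],[0,0,-0.06,0,0,0,0.6],[0,0,-0.06,0,0,0,0.6],[0,0,-0.05,0,0,0,0.6],[0,0,0,0,0,0,0.6]]]'; python3 - <<'E'
from h import *
s=shot("wrist"); np.savez("pics/w2.npz",**s); carousel(s,"wrist",(.579,-.0234))
cv2.imwrite("pics/w2.png",s["pixels"][:,:,::-1])
t=shot("top")
for c in ("blue","green","yellow"):
    for k in big(cmask(t,c),4):
        p=cen(k) if cv2.contourArea(k)>20 else None
        if p is not None: print(c,p.round(1),plane(t,"top",p,.1)[0].round(4))
plan(.419,.24,.2,0)
E
```

```text
t: 5.75
tcp_pos: [0.5794, -0.0243, 0.0868]
tool_rot: [0.929, 0.371, 0.0, -0.0]
force: [-3.3, 2.4, 6.9]
finger_gap: 0.178
gripper_force: 51.9
t: 6.65
tcp_pos: [0.5838, -0.0257, 0.2679]
tool_rot: [0.928, 0.371, 0.006, 0.004]
force: [-0.1, -0.3, -0.8]
finger_gap: 0.602
gripper_force: 0.0
other [ 0.5794 -0.0232] 0.0323
port [ 0.5148 -0.0047] rad 0.0292
other [ 0.4803 -0.0319] 0.0083
dots [[0.6095, 0.0065], [0.6211, -0.0356], [0.5696, 0.0187], [0.5488, -0.0532], [0.5894, -0.0653]]
axis from dots [ 0.5795 -0.0235] r 0.043 angles [  45.   -16.3  103.2 -135.9  -76.8]
blue [353.4 111.4] [ 0.8017 -0.2699  0.1   ]
blue [169.8 251.2] [0.4163 0.2258 0.1   ]
green [139.6 204.5] [0.5389 0.3094 0.1   ]
yellow [127.6 252. ] [0.4142 0.3347 0.1   ]
cur yaw -46.4 q6 0.57 tcp [ 0.5802 -0.025   0.2623] gap 0.60
turn rv/0.12 [ 2.100e-02 -3.000e-03 -6.751e+00] then shift/0.8 [ 0.3313 -0.2015  0.0779] (max .0625/row)
```

View pics/w2.png

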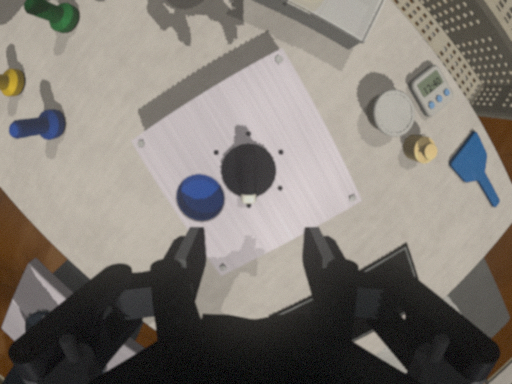

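Blue pot is centred in the port at (200,197). The knob's white end is at (248,200). Axis (0.5795,-0.0235) and port (0.5145,-0.0047) agree with the given sizes. Next I'll go look at the stamps.

```bash
python3 -m pendant '[[[0,0,0,0,0,-0.96,1],[0,0,0,0,0,-0.96,1],[0,0,0,0,0,-0.96,1],[0,0,0,0,0,-0.96,1],[0,0,0,0,0,-0.96,1],[0,0,0,0,0,-0.96,1],[0,0,0,0,0,-0.96,1],[0.04,-0.034,0,0,0,0,1],[0.05,-0.034,0,0,0,0,1],[0.05,-0.034,0,0,0,0,1],[0.05,-0.034,0,0,0,0,1],[0.05,-0.034,0,0,0,0,1],[0.05,-0.034,0,0,0,0,1],[0,0,0,0,0,0,1],[0,0,0,0,0,0,1]]]'; cat >> h.py <<'E'
def stamps(s,n,cols):
    v,u=np.mgrid[0:384,0:512]; D=s["depth"]
    for c in cols:
        for k in big(cmask(s,c),2):
            if cv2.contourArea(k)<60: continue
            m=np.zeros((384,512),np.uint8); cv2.drawContours(m,[k],-1,1,-1); i=(m>0)&(D>0)
            uv=np.c_[u[i],v[i]]; d=ray(s,n,uv); zc=R.from_quat(s["attitude"]).apply([0,0,1])
            P=s["eye"]+d*(D[i]/(d@zc))[:,None]; h=P[:,2]; t=P[(h>.092)&(h<.115)]; f=P[(h<.035)]
            print(c,cen(k).round(),"zmax",h.max().round(3),"top bbox mid",((t.max(0)+t.min(0))/2)[:2].round(4) if len(t) else None,"size",np.ptp(t,0).round(3)[:2] if len(t) else None,"foot",((f.max(0)+f.min(0))/2)[:2].round(4) if len(f) else None)
E
python3 - <<'E'
from h import *
s=shot("wrist"); np.savez("pics/w3.npz",**s); cv2.imwrite("pics/w3.png",s["pixels"][:,:,::-1])
stamps(s,"wrist",("blue","green","yellow")); stamps(shot("top"),"top",("blue","green","yellow"))
plan(.419,.238,.12,0)
E
```

```text
t: 8.25
tcp_pos: [0.416, 0.2083, 0.2598]
tool_rot: [0.707, 0.707, -0.002, -0.001]
force: [1.7, 0.1, -0.4]
finger_gap: 0.997
gripper_force: 0.0
blue [320. 308.] zmax 0.028 top bbox mid None size None foot [ 0.5193 -0.0173]
blue [260. 147.] zmax 0.102 top bbox mid [0.422 0.239] size [0.017 0.017] foot None
yellow [258.  44.] zmax 0.103 top bbox mid [0.4196 0.3534] size [0.024 0.021] foot [0.4197 0.3499]
blue [353. 111.] zmax 0.016 top bbox mid None size None foot [ 0.8347 -0.322 ]
blue [258. 217.] zmax 0.037 top bbox mid None size None foot [ 0.517  -0.0059]
green [139. 204.] zmax 0.104 top bbox mid [0.553  0.3282] size [0.013 0.014] foot [0.5507 0.328 ]
cur yaw -0.2 q6 0.22 tcp [0.4178 0.207  0.2604] gap 1.00
turn rv/0.12 [-0.012  0.007 -0.036] then shift/0.8 [0.0387 0.0015 0.1755] (max .0625/row)
```

View pics/w3.png

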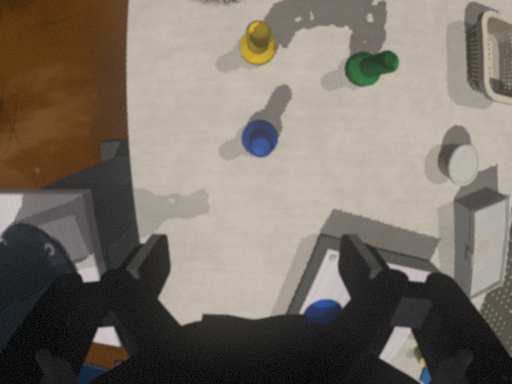

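The blue stamp is at (260,138), yellow (258,43) and green (372,68), all upright. Grasp blue at (0.421,0.2385).

```bash
python3 -m pendant '[[[0.02,0.002,0,0,0,0,1],[0.019,0.002,0,0,0,0,1],[0,0,0.045,0,0,0,1],[0,0,0.05,0,0,0,1],[0,0,0.05,0,0,0,1],[0,0,0.045,0,0,0,1],[0,0,0.03,0,0,0,1],[0,0,0.018,0,0,0,1],[0,0,0,0,0,0,1],[0,0,0,0,0,0,0],[0,0,0,0,0,0,0],[0,0,0,0,0,0,0],[0,0,0,0,0,0,0],[0,0,0,0,0,0,0],[0,0,0,0,0,0,0],[0,0,0,0,0,0,0]]]' 40;  python3 -c "
from h import *
plan(.5145,-.0047,.19,-16)"
```

```text
t: 9.95
tcp_pos: [0.4216, 0.2391, 0.0718]
tool_rot: [0.708, 0.706, 0.001, 0.001]
force: [-0.7, -0.5, 6.1]
finger_gap: 0.282
gripper_force: 39.3
cur yaw -0.2 q6 0.29 tcp [0.4216 0.2391 0.0718] gap 0.28
turn rv/0.12 [ 0.016 -0.006  2.299] then shift/0.8 [-0.261   0.1957 -0.1478] (max .0625/row)
```

```bash
python3 -m pendant '[[[0,0,-0.025,0,0,0,0],[0,0,-0.04,0,0,0,0],[0,0,-0.045,0,0,0,0],[0,0,-0.038,0,0,-0.5,0],[0,0,0,0,0,-0.93,0],[0,0,0,0,0,-0.93,0],[0,0,0,0,0,-0.93,0],[0,0,0,0,0,-0.93,0],[0,0,0,0,0,-0.93,0],[0,0,0,0,0,-0.93,0],[0,0,0,0,0,-0.93,0],[0,0,0,0,0,-0.93,0],[0,0,0,0,0,-0.93,0],[0,0,0,0,0,-0.93,0],[0,0,0,0,0,-0.93,0],[0,0,0,0,0,0,0]]]';  python3 -c "
from h import *
plan(.5145,-.0047,.19,73.8)"
```

```text
t: 11.55
tcp_pos: [0.4201, 0.2389, 0.1889]
tool_rot: [0.143, 0.99, -0.0, -0.001]
force: [-0.4, -0.7, -1.5]
finger_gap: 0.28
gripper_force: 39.8
cur yaw 73.6 q6 -1.00 tcp [0.4201 0.2389 0.1889] gap 0.28
turn rv/0.12 [-0.006 -0.01  -0.035] then shift/0.8 [-0.1983 -0.2594 -0.0013] (max .0625/row)
```

```bash
python3 -m pendant '[[[-0.015,-0.02,0,0,0,0,0],[-0.025,-0.033,0,0,0,0,0],[-0.025,-0.033,0,0,0,0,0],[-0.025,-0.033,0,0,0,0,0],[-0.025,-0.033,0,0,0,0,0],[-0.025,-0.033,0,0,0,0,0],[-0.025,-0.033,0,0,0,0,0],[-0.02,-0.025,0,0,0,0,0],[-0.013,-0.016,0,0,0,0,0],[0,0,0,0,0,0,0],[0,0,0,0,0,0,0]]]'; python3 - <<'E'
from h import *
plan(.5145,-.0047,.19,73.8)
s=shot("wrist"); cv2.imwrite("pics/w4.png",s["pixels"][:,:,::-1])
E
```

```text
t: 12.65
tcp_pos: [0.5133, -0.004, 0.189]
tool_rot: [0.144, 0.99, 0.0, -0.001]
force: [-0.1, -0.6, -1.2]
finger_gap: 0.283
gripper_force: 39.8
cur yaw 73.5 q6 -1.51 tcp [ 0.5133 -0.004   0.189 ] gap 0.28
turn rv/0.12 [ 0.004 -0.016 -0.046] then shift/0.8 [-0.0017 -0.0004 -0.0013] (max .0625/row)
```

View pics/w4.png

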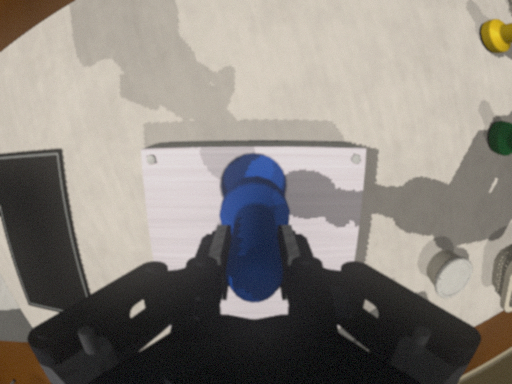

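The blue stamp is held upright over the port. Lowering it.

```bash
python3 -m pendant '[[[-0.0015,0,0.02,0,0,0,0],[0,0,0.025,0,0,0,0],[0,0,0.025,0,0,0,0],[0,0,0.02,0,0,0,0],[0,0,0.013,0,0,0,0],[0,0,0.007,0,0,0,0],[0,0,0,0,0,0,0],[0,0,0,0,0,0,0]]]'; python3 -m pendant '[[[0,0,0.0012,0,0,0,0],[0,0,0.0012,0,0,0,0],[0,0,0,0,0,0,0]]]'
```

```text
t: 13.5
tcp_pos: [0.5156, -0.0048, 0.1018]
tool_rot: [0.143, 0.99, -0.0, 0.0]
force: [0.5, 0.7, -1.3]
finger_gap: 0.281
gripper_force: 39.9
t: 13.8
tcp_pos: [0.5154, -0.0051, 0.0997]
tool_rot: [0.143, 0.99, -0.0, 0.0]
force: [0.4, -1.0, -2.1]
finger_gap: 0.282
gripper_force: 39.8
```

```bash
python3 -m pendant '[[[0,0,0.001,0,0,0,0],[0,0,0.001,0,0,0,0],[0,0,0,0,0,0,0],[0,0,0,0,0,0,0]]]'
```

```text
t: 14.2
tcp_pos: [0.5153, -0.005, 0.0978]
tool_rot: [0.143, 0.99, -0.0, 0.0]
force: [-0.3, -0.4, -1.2]
finger_gap: 0.281
gripper_force: 39.9
```

```bash
python3 -m pendant '[[[0,0,0.001,0,0,0,0],[0,0,0.001,0,0,0,0],[0,0,0,0,0,0,0],[0,0,0,0,0,0,0]]]'
```

```text
t: 14.6
tcp_pos: [0.5155, -0.005, 0.0976]
tool_rot: [0.143, 0.99, -0.0, 0.001]
force: [-2.6, -0.5, 9.3]
finger_gap: 0.284
gripper_force: 41.2
```

Contact at about 10 N. I'll hold 1 s, then lift.

```bash
python3 -m pendant '[[[0,0,0,0,0,0,0],[0,0,0,0,0,0,0],[0,0,0,0,0,0,0],[0,0,0,0,0,0,0],[0,0,0,0,0,0,0],[0,0,0,0,0,0,0],[0,0,0,0,0,0,0],[0,0,0,0,0,0,0],[0,0,-0.01,0,0,0,0],[0,0,-0.02,0,0,0,0],[0,0,-0.025,0,0,0,0],[0,0,-0.03,0,0,0,0],[0,0,-0.025,0,0,0,0],[0,0,-0.01,0,0,0,0],[0,0,0,0,0,0,0]]]'; python3 -c "
from h import *
s=shot('top'); np.savez('pics/t2.npz',**s)
v,u=np.mgrid[0:384,0:512];g=cv2.cvtColor(s['pixels'],cv2.COLOR_RGB2GRAY)
plan(.4435,-.312,.19,73.6); plan(.5155,-.333,.19,73.6);plan(.5875,-.354,.19,73.6)"
```

```text
t: 16.1
tcp_pos: [0.5159, -0.0051, 0.1932]
tool_rot: [0.143, 0.99, -0.0, 0.001]
force: [0.1, 0.2, -2.6]
finger_gap: 0.284
gripper_force: 39.8
cur yaw 73.6 q6 -1.51 tcp [ 0.5152 -0.005   0.1922] gap 0.28
turn rv/0.12 [ 0.     0.003 -0.007] then shift/0.8 [-0.0224 -0.3935  0.0028] (max .0625/row)
cur yaw 73.6 q6 -1.51 tcp [ 0.5152 -0.005   0.1922] gap 0.28
turn rv/0.12 [ 0.     0.003 -0.007] then shift/0.8 [-0.1161 -0.3933  0.0028] (max .0625/row)
cur yaw 73.6 q6 -1.51 tcp [ 0.5152 -0.005   0.1922] gap 0.28
turn rv/0.12 [ 0.     0.003 -0.007] then shift/0.8 [-0.2099 -0.393   0.0028] (max .0625/row)
```

```bash
python3 -m pendant '[[[-0.0095,-0.018,0,0,0,0,0],[-0.0191,-0.0357,0,0,0,0,0],[-0.0191,-0.0357,0,0,0,0,0],[-0.0191,-0.0357,0,0,0,0,0],[-0.0191,-0.0357,0,0,0,0,0],[-0.0191,-0.0357,0,0,0,0,0],[-0.0191,-0.0357,0,0,0,0,0],[-0.0191,-0.0357,0,0,0,0,0],[-0.0191,-0.0357,0,0,0,0,0],[-0.0191,-0.0357,0,0,0,0,0],[-0.0191,-0.0357,0,0,0,0,0],[-0.0095,-0.018,0,0,0,0,0],[0,0,0,0,0,0,0],[0,0,0.03,0,0,0,0],[0,0,0.04,0,0,0,0],[0,0,0.035,0,0,0,0],[0,0,0.025,0,0,0,0],[0,0,0.012,0,0,0,0],[0,0,0,0,0,0,0],[0,0,0,0,0,0,0]]]'; python3 - <<'E'
from h import *
plan(.5875,-.354,.076,73.6)
s=shot("wrist"); cv2.imwrite("pics/w5.png",s["pixels"][:,:,::-1])
E
```

```text
t: 18.15
tcp_pos: [0.5877, -0.3541, 0.079]
tool_rot: [0.143, 0.99, -0.0, 0.0]
force: [0.2, -0.3, -1.4]
finger_gap: 0.283
gripper_force: 39.9
cur yaw 73.6 q6 -1.99 tcp [ 0.5877 -0.3541  0.079 ] gap 0.28
turn rv/0.12 [-0.003  0.006 -0.003] then shift/0.8 [0.0003 0.0001 0.0038] (max .0625/row)
```

View pics/w5.png

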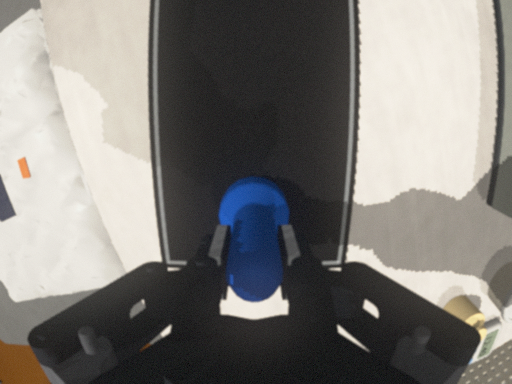

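The blue stamp is centred across the mat, near its far end. Setting it down.

```bash
python3 -m pendant '[[[0,0,0.0025,0,0,0,0],[0,0,0.002,0,0,0,0],[0,0,0,0,0,0,0],[0,0,0,0,0,0,0.5],[0,0,0,0,0,0,0.5],[0,0,0,0,0,0,0.5],[0,0,0,0,0,0,0.5],[0,0,0,0,0,0,0.5],[0,0,-0.03,0,0,0,0.5],[0,0,-0.05,0,0,0,0.5],[0,0,-0.05,0,0,0,0.5],[0,0,-0.05,0,0,0,0.5],[0,0,-0.02,0,0,0,0.5],[0,0,0,0,0,0,0.5]]]'; python3 - <<'E'
from h import *
s=shot("wrist"); stamps(s,"wrist",["blue"]); 
plan(.5795,-.0235,.24,-46.3); plan(.5795,-.0235,.24,13.7)
E
```

```text
t: 19.6
tcp_pos: [0.589, -0.3553, 0.2391]
tool_rot: [0.143, 0.99, -0.002, 0.003]
force: [-0.0, 1.3, -0.2]
finger_gap: 0.498
gripper_force: 0.0
blue [254. 165.] zmax 0.105 top bbox mid [ 0.5866 -0.3536] size [0.023 0.024] foot [ 0.5948 -0.3545]
blue [493.  50.] zmax 0.052 top bbox mid None size None foot [0.5137 0.0124]
cur yaw 73.6 q6 -1.99 tcp [ 0.5878 -0.3544  0.2364] gap 0.50
turn rv/0.12 [1.7000e-02 2.3000e-02 1.7433e+01] then shift/0.8 [ 0.2782 -0.3062 -0.0045] (max .0625/row)
cur yaw 73.6 q6 -1.99 tcp [ 0.5878 -0.3544  0.2364] gap 0.50
turn rv/0.12 [3.000e-03 2.500e-02 8.706e+00] then shift/0.8 [ 0.4043  0.0879 -0.0045] (max .0625/row)
```

```bash
python3 -m pendant '[[[0,0,0,0,0,0.97,0.6],[0,0,0,0,0,0.97,0.6],[0,0,0,0,0,0.97,0.6],[0,0,0,0,0,0.97,0.6],[0,0,0,0,0,0.97,0.6],[0,0,0,0,0,0.97,0.6],[0,0,0,0,0,0.97,0.6],[0,0,0,0,0,0.97,0.6],[0,0,0,0,0,0.97,0.6],[0,0,0,0,0,0.97,0.6],[0,0,0,0,0,0.97,0.6],[0,0,0,0,0,0.97,0.6],[0,0,0,0,0,0.97,0.6],[0,0,0,0,0,0.97,0.6],[0,0,0,0,0,0.97,0.6],[0,0,0,0,0,0.97,0.6],[0,0,0,0,0,0.97,0.6],[0,0,0,0,0,0.94,0.6]]]' >/dev/null; python3 -m pendant '[[[0.0348,-0.0383,0,0,0,0,0.6],[0.0348,-0.0383,0,0,0,0,0.6],[0.0348,-0.0383,0,0,0,0,0.6],[0.0348,-0.0383,0,0,0,0,0.6],[0.0348,-0.0383,0,0,0,0,0.6],[0.0348,-0.0383,0,0,0,0,0.6],[0.0348,-0.0383,0,0,0,0,0.6],[0.0348,-0.0383,0,0,0,0,0.6],[0,0,0,0,0,0,0.6],[0,0,0,0,0,0,0.6]]]'; python3 - <<'E'
from h import *
plan(.5795,-.0235,.086,-46.3)
E
```

```text
t: 22.45
tcp_pos: [0.5778, -0.0218, 0.2331]
tool_rot: [0.928, 0.373, -0.002, -0.001]
force: [0.2, -0.4, -0.3]
finger_gap: 0.604
gripper_force: 0.0
cur yaw -46.1 q6 0.57 tcp [ 0.5778 -0.0218  0.2331] gap 0.60
turn rv/0.12 [-0.023  0.02   0.023] then shift/0.8 [0.     0.0029 0.1839] (max .0625/row)
```

Descend, grip, turn 60° anticlockwise, release and rise.

```bash
python3 -m pendant '[[[0,0.0029,0.03,0,0,0.02,0.6],[0,0,0.045,0,0,0,0.6],[0,0,0.045,0,0,0,0.6],[0,0,0.035,0,0,0,0.6],[0,0,0.02,0,0,0,0.6],[0,0,0.009,0,0,0,0.6],[0,0,0,0,0,0,0.6],[0,0,0,0,0,0,0],[0,0,0,0,0,0,0],[0,0,0,0,0,0,0],[0,0,0,0,0,0,0],[0,0,0,0,0,0,0]]]' 50; python3 -m pendant '[[[0,0,0,0,0,-0.8,0],[0,0,0,0,0,-0.9,0],[0,0,0,0,0,-0.9,0],[0,0,0,0,0,-0.9,0],[0,0,0,0,0,-0.9,0],[0,0,0,0,0,-0.9,0],[0,0,0,0,0,-0.9,0],[0,0,0,0,0,-0.9,0],[0,0,0,0,0,-0.9,0],[0,0,0,0,0,-0.73,0],[0,0,0,0,0,0,0],[0,0,0,0,0,0,0]]]'; python3 -m pendant '[[[0,0,0,0,0,0,0.6],[0,0,0,0,0,0,0.6],[0,0,0,0,0,0,0.6],[0,0,0,0,0,0,0.6],[0,0,-0.05,0,0,0,0.6],[0,0,-0.06,0,0,0,0.6],[0,0,-0.06,0,0,0,1],[0,0,-0.05,0,0,0,1],[0,0,0,0,0,0,1]]]'; python3 - <<'E'
from h import *
s=shot("wrist"); carousel(s,"wrist",(.5795,-.0235))
t=shot("top"); stamps(t,"top",("green","yellow"))
stamps(s,"wrist",("blue","green","yellow"))
cv2.imwrite("pics/w6.png",s["pixels"][:,:,::-1])
plan(.5,.25,.25,13.7)
E
```

```text
t: 23.65
tcp_pos: [0.58, -0.0237, 0.0891]
tool_rot: [0.929, 0.371, -0.0, -0.001]
force: [-3.4, 3.0, 5.9]
finger_gap: 0.176
gripper_force: 52.2
t: 24.85
tcp_pos: [0.5794, -0.0235, 0.089]
tool_rot: [0.618, 0.786, -0.0, -0.001]
force: [-4.5, 3.7, 6.7]
finger_gap: 0.174
gripper_force: 52.3
t: 25.75
tcp_pos: [0.5845, -0.0257, 0.2705]
tool_rot: [0.618, 0.786, 0.003, 0.007]
force: [0.3, -0.7, 0.4]
finger_gap: 1.001
gripper_force: 0.0
other [ 0.5794 -0.0233] 0.0329
port [ 0.5145 -0.0045] rad 0.0294
dots [[0.6102, 0.0059], [0.5695, 0.018], [0.5485, -0.0529], [0.6206, -0.0357], [0.5899, -0.0654]]
axis from dots [ 0.5796 -0.0237] r 0.0428 angles [  44.   103.7 -136.7  -16.3  -76.1]
green [139. 204.] zmax 0.092 top bbox mid [0.5414 0.3288] size [0. 0.] foot [0.552  0.3279]
yellow [128. 252.] zmax 0.105 top bbox mid [0.417  0.3505] size [0.021 0.019] foot [0.4182 0.348 ]
blue [ 17. 309.] zmax -0.409 top bbox mid None size None foot [-0.3648 -1.0771]
cur yaw 13.6 q6 -0.47 tcp [ 0.5809 -0.0249  0.2648] gap 1.00
turn rv/0.12 [ 0.018  0.011 -0.015] then shift/0.8 [ 0.3578 -0.0169  0.0185] (max .0625/row)
```

View pics/w6.png

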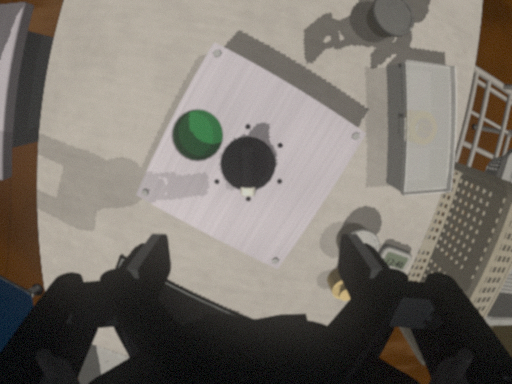

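The green pot is centred in the port at (198,134). On to the green stamp.

```bash
python3 -m pendant '[[[0.03,0.006,0,0,0,0,1],[0.05,0.006,0,0,0,0,1],[0.05,0.006,0,0,0,0,1],[0.05,0.006,0,0,0,0,1],[0.05,0.006,0,0,0,0,1],[0.05,0.006,0,0,0,0,1],[0.04,0.006,0,0,0,0,1],[0.03,0.006,0,0,0,0,1],[0,0,0,0,0,0,1],[0,0,0,0,0,0,1]]]'; python3 - <<'E'
from h import *
s=shot("wrist"); stamps(s,"wrist",("green","yellow")); np.savez("pics/w7.npz",**s)
plan(.552,.329,.07,13.7)
E
```

```text
t: 26.85
tcp_pos: [0.5509, 0.2564, 0.2615]
tool_rot: [0.618, 0.786, -0.002, -0.001]
force: [-0.5, -0.0, -0.2]
finger_gap: 1.003
gripper_force: 0.0
yellow [167.  63.] zmax 0.102 top bbox mid [0.4215 0.3537] size [0.021 0.022] foot [0.4222 0.3541]
cur yaw 13.6 q6 0.01 tcp [0.5513 0.2558 0.262 ] gap 1.00
turn rv/0.12 [-0.03   0.006 -0.014] then shift/0.8 [0.0887 0.0226 0.24  ] (max .0625/row)
```

```bash
python3 - <<'E'
from h import *
s=dict(np.load("pics/w7.npz")); cv2.imwrite("pics/w7.png",s["pixels"][:,:,::-1])
h=cv2.cvtColor(s["pixels"],cv2.COLOR_RGB2HSV); m=(h[:,:,1]>100)&(h[:,:,0]>45)&(h[:,:,0]<100)&(h[:,:,2]>20)
for k in big(m,3): 
    print(cen(k),cv2.contourArea(k)); a=np.zeros(m.shape,np.uint8); cv2.drawContours(a,[k],-1,1,-1); print(np.percentile(h[a>0],[5,50,95],axis=0))
E
```

```text
[272.20932168 108.33915938] 400.5
[[ 61.  101.   91. ]
 [ 64.  114.5 106. ]
 [ 66.  129.  126. ]]
[186.76379691 319.81456954] 75.5
[[ 62.   101.    65.85]
 [ 65.5  117.    75.  ]
 [ 68.   141.15 122.15]]
[nan nan] 0.0
[[ 62.15 101.15  85.45]
 [ 63.5  103.    89.  ]
 [ 64.   104.85  90.85]]h.py:20: RuntimeWarning: invalid value encountered in divide
  m=cv2.moments(c); return np.array([m["m10"],m["m01"]])/m["m00"]
```

View pics/w7.png

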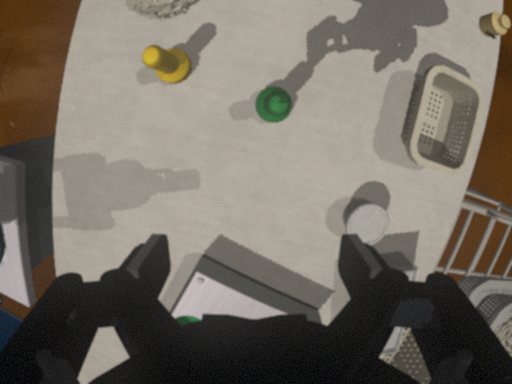

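The green stamp is upright at (274,104). Its saturation is lower than my mask allows, so I'll relax the mask.

```bash
sed -i 's/(h\[:,:,1\]>130)/(h[:,:,1]>80)/' h.py; python3 - <<'E'
from h import *
s=dict(np.load("pics/w7.npz")); stamps(s,"wrist",("green",))
w=plane(s,"wrist",[(280,101)],.1)[0]; print(w)
E
```

```text
green [272. 105.] zmax 0.103 top bbox mid [0.5558 0.3319] size [0.023 0.022] foot [0.5558 0.3327]
green [186. 320.] zmax 0.333 top bbox mid None size None foot [ 0.506  -0.0159]
[0.55691668 0.33552874 0.1       ]
```

```bash
python3 -m pendant '[[[0.03,0.0095,0,0,0,0,1],[0.035,0.0095,0,0,0,0,1],[0.026,0.009,0,0,0,0,1],[0,0,0.045,0,0,0,1],[0,0,0.05,0,0,0,1],[0,0,0.05,0,0,0,1],[0,0,0.045,0,0,0,1],[0,0,0.03,0,0,0,1],[0,0,0.018,0,0,0,1],[0,0,0,0,0,0,1],[0,0,0,0,0,0,0],[0,0,0,0,0,0,0],[0,0,0,0,0,0,0],[0,0,0,0,0,0,0],[0,0,0,0,0,0,0],[0,0,0,0,0,0,0]]]' 40;  python3 -m pendant '[[[0,0,-0.025,0,0,0,0],[0,0,-0.04,0,0,0,0],[0,0,-0.045,0,0,0,0],[0,0,-0.038,0,0,-0.5,0],[0,0,0,0,0,-0.92,0],[0,0,0,0,0,-0.92,0],[0,0,0,0,0,-0.92,0],[0,0,0,0,0,-0.92,0],[0,0,0,0,0,-0.92,0],[0,0,0,0,0,-0.92,0],[0,0,0,0,0,-0.92,0],[0,0,0,0,0,-0.92,0],[0,0,0,0,0,-0.9,0],[0,0,0,0,0,0,0]]]';  python3 -c "
from h import *
plan(.5145,-.0047,.19,73.8)"
```

```text
t: 28.5
tcp_pos: [0.5571, 0.3328, 0.0746]
tool_rot: [0.618, 0.786, 0.001, 0.0]
force: [0.0, -0.8, 6.2]
finger_gap: 0.28
gripper_force: 39.0
t: 29.9
tcp_pos: [0.5562, 0.3324, 0.1911]
tool_rot: [0.141, 0.99, -0.0, -0.001]
force: [0.4, -0.1, -1.7]
finger_gap: 0.283
gripper_force: 39.6
cur yaw 73.8 q6 -0.92 tcp [0.5562 0.3324 0.1911] gap 0.28
turn rv/0.12 [-0.007 -0.01   0.004] then shift/0.8 [-0.0675 -0.4192  0.0014] (max .0625/row)
```

```bash
python3 -m pendant '[[[-0.0035,-0.02,0,0,0,0,0],[-0.006,-0.038,0,0,0,0,0],[-0.006,-0.038,0,0,0,0,0],[-0.006,-0.038,0,0,0,0,0],[-0.006,-0.038,0,0,0,0,0],[-0.006,-0.038,0,0,0,0,0],[-0.006,-0.038,0,0,0,0,0],[-0.006,-0.038,0,0,0,0,0],[-0.006,-0.038,0,0,0,0,0],[-0.006,-0.038,0,0,0,0,0],[-0.006,-0.038,0,0,0,0,0],[-0.004,-0.0192,0,0,0,0,0],[0,0,0,0,0,0,0],[0,0,0,0,0,0,0]]]'; python3 - <<'E'
from h import *
plan(.5145,-.0047,.106,73.8)
s=shot("wrist"); cv2.imwrite("pics/w8.png",s["pixels"][:,:,::-1])
E
```

```text
t: 31.3
tcp_pos: [0.5146, -0.0051, 0.1919]
tool_rot: [0.142, 0.99, 0.0, -0.0]
force: [0.4, -0.3, -1.9]
finger_gap: 0.285
gripper_force: 39.6
cur yaw 73.7 q6 -1.51 tcp [ 0.5146 -0.0051  0.1919] gap 0.28
turn rv/0.12 [ 0.001 -0.004 -0.017] then shift/0.8 [0.0003 0.0005 0.1073] (max .0625/row)
```

View pics/w8.png

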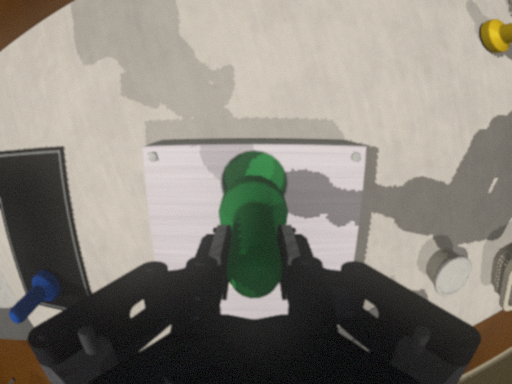

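The green stamp is upright over the port. Blue is standing on the mat at (40,290). I'll lower to TCP 0.103 first, then creep.

```bash
python3 -m pendant '[[[0,0,0.02,0,0,0,0],[0,0,0.025,0,0,0,0],[0,0,0.025,0,0,0,0],[0,0,0.02,0,0,0,0],[0,0,0.013,0,0,0,0],[0,0,0.007,0,0,0,0],[0,0,0,0,0,0,0],[0,0,0,0,0,0,0]]]'; python3 -m pendant '[[[0,0,0.0012,0,0,0,0],[0,0,0.0012,0,0,0,0],[0,0,0,0,0,0,0],[0,0,0,0,0,0,0]]]'
```

```text
t: 32.15
tcp_pos: [0.5156, -0.0045, 0.1042]
tool_rot: [0.14, 0.99, -0.0, 0.0]
force: [0.0, 0.2, -0.7]
finger_gap: 0.284
gripper_force: 39.7
t: 32.55
tcp_pos: [0.5153, -0.0047, 0.1021]
tool_rot: [0.141, 0.99, -0.0, 0.0]
force: [-0.3, -0.4, -2.0]
finger_gap: 0.286
gripper_force: 39.7
```

```bash
python3 -m pendant '[[[0,0,0.001,0,0,0,0],[0,0,0.001,0,0,0,0],[0,0,0,0,0,0,0],[0,0,0,0,0,0,0]]]'
```

```text
t: 32.95
tcp_pos: [0.5153, -0.0047, 0.1005]
tool_rot: [0.141, 0.99, -0.0, 0.0]
force: [-0.2, -0.8, 2.0]
finger_gap: 0.277
gripper_force: 40.1
```

Contact made, about 4 N. I'll press slightly, hold 1 s and lift.

```bash
python3 -m pendant '[[[0,0,0.0006,0,0,0,0],[0,0,0,0,0,0,0],[0,0,0,0,0,0,0],[0,0,0,0,0,0,0],[0,0,0,0,0,0,0],[0,0,0,0,0,0,0],[0,0,0,0,0,0,0],[0,0,0,0,0,0,0],[0,0,0,0,0,0,0],[0,0,0,0,0,0,0],[0,0,0,0,0,0,0]]]'; python3 -m pendant '[[[0,0,-0.01,0,0,0,0],[0,0,-0.02,0,0,0,0],[0,0,-0.025,0,0,0,0],[0,0,-0.03,0,0,0,0],[0,0,-0.025,0,0,0,0],[0,0,-0.01,0,0,0,0],[0,0,0,0,0,0,0]]]'; python3 -c "
from h import *
plan(.5155,-.333,.19,73.6);"
```

```text
t: 34.05
tcp_pos: [0.5154, -0.0047, 0.1005]
tool_rot: [0.141, 0.99, -0.0, 0.0]
force: [-0.5, 0.2, 7.2]
finger_gap: 0.282
gripper_force: 40.5
t: 34.75
tcp_pos: [0.5158, -0.0046, 0.1968]
tool_rot: [0.141, 0.99, -0.0, 0.001]
force: [-0.0, -0.1, -2.5]
finger_gap: 0.284
gripper_force: 39.6
cur yaw 73.8 q6 -1.51 tcp [ 0.5158 -0.0046  0.1968] gap 0.28
turn rv/0.12 [0.002 0.021 0.035] then shift/0.8 [-0.1155 -0.3938  0.0085] (max .0625/row)
```

```bash
python3 -m pendant '[[[-0.0055,-0.018,0,0,0,0,0],[-0.0105,-0.0358,0,0,0,0,0],[-0.0105,-0.0358,0,0,0,0,0],[-0.0105,-0.0358,0,0,0,0,0],[-0.0105,-0.0358,0,0,0,0,0],[-0.0105,-0.0358,0,0,0,0,0],[-0.0105,-0.0358,0,0,0,0,0],[-0.0105,-0.0358,0,0,0,0,0],[-0.0105,-0.0358,0,0,0,0,0],[-0.0105,-0.0358,0,0,0,0,0],[-0.0105,-0.0358,0,0,0,0,0],[-0.0055,-0.018,0,0,0,0,0],[0,0,0,0,0,0,0],[0,0,0.03,0,0,0,0],[0,0,0.04,0,0,0,0],[0,0,0.035,0,0,0,0],[0,0,0.025,0,0,0,0],[0,0,0.011,0,0,0,0],[0,0,0,0,0,0,0],[0,0,0,0,0,0,0]]]'
```

```text
t: 36.75
tcp_pos: [0.517, -0.3329, 0.0836]
tool_rot: [0.14, 0.99, -0.0, 0.0]
force: [0.3, -0.5, -0.2]
finger_gap: 0.28
gripper_force: 39.8
```

```bash
python3 -m pendant '[[[0,0,0.003,0,0,0,0],[0,0,0.002,0,0,0,0],[0,0,0,0,0,0,0],[0,0,0,0,0,0,0]]]'; python3 -m pendant '[[[0,0,0.001,0,0,0,0],[0,0,0,0,0,0,0],[0,0,0,0,0,0,0.5],[0,0,0,0,0,0,0.5],[0,0,0,0,0,0,0.5],[0,0,0,0,0,0,0.5],[0,0,0,0,0,0,0.5],[0,0,-0.03,0,0,0,0.5],[0,0,-0.05,0,0,0,0.5],[0,0,-0.05,0,0,0,0.5],[0,0,-0.05,0,0,0,0.5],[0,0,-0.02,0,0,0,0.6],[0,0,0,0,0,0,0.6]]]'; python3 - <<'E'
from h import *
s=shot("wrist"); stamps(s,"wrist",["blue","green"]); stamps(shot("top"),"top",["blue","green","yellow"])
plan(.5795,-.0235,.24,13.7)
E
```

```text
t: 37.15
tcp_pos: [0.5166, -0.3333, 0.0794]
tool_rot: [0.141, 0.99, -0.0, 0.0]
force: [-0.1, 0.1, -0.8]
finger_gap: 0.281
gripper_force: 39.8
t: 38.45
tcp_pos: [0.518, -0.3344, 0.2417]
tool_rot: [0.141, 0.99, -0.002, 0.003]
force: [-0.3, -0.1, 0.4]
finger_gap: 0.598
gripper_force: 0.0
blue [254. 226.] zmax 0.105 top bbox mid [ 0.5847 -0.3534] size [0.021 0.023] foot [ 0.5898 -0.3561]
blue [353. 335.] zmax 0.32 top bbox mid None size None foot [ 0.8455 -0.2523]
green [254. 165.] zmax 0.105 top bbox mid [ 0.5159 -0.3336] size [0.024 0.024] foot [ 0.5243 -0.3349]
green [492. 105.] zmax 0.052 top bbox mid None size None foot [0.517  0.0115]
blue [355. 111.] zmax 0.018 top bbox mid None size None foot [ 0.8362 -0.3206]
blue [377. 192.] zmax 0.312 top bbox mid None size None foot [ 0.5881 -0.3496]
green [258. 216.] zmax 0.049 top bbox mid None size None foot [ 0.5172 -0.0058]
green [374. 217.] zmax 0.571 top bbox mid [ 0.5169 -0.3303] size [0.017 0.016] foot [ 0.5159 -0.34  ]
yellow [128. 252.] zmax 0.107 top bbox mid [0.4159 0.3526] size [0.023 0.021] foot [0.4191 0.3531]
yellow [ 60. 101.] zmax 0.055 top bbox mid None size None foot [0.8503 0.5648]
cur yaw 73.8 q6 -2.04 tcp [ 0.5161 -0.3328  0.2377] gap 0.60
turn rv/0.12 [-0.000e+00 -7.000e-03  8.746e+00] then shift/0.8 [ 0.3568  0.1685 -0.0028] (max .0625/row)
```

Both stamps stand on the mat. For yellow, three clicks in one grip: tool y at -166.3° → 13.7°.

```bash
python3 -m pendant '[[[0,0,0,0,0,1,0.6],[0,0,0,0,0,1,0.6],[0,0,0,0,0,1,0.6],[0,0,0,0,0,1,0.6],[0,0,0,0,0,1,0.6],[0,0,0,0,0,1,0.6],[0,0,0,0,0,1,0.6],[0,0,0,0,0,1,0.6],[0,0,0,0,0,1,0.6],[0,0,0,0,0,1,0.6],[0,0,0,0,0,1,0.6],[0,0,0,0,0,1,0.6],[0,0,0,0,0,1,0.6],[0,0,0,0,0,1,0.6],[0,0,0,0,0,1,0.6],[0,0,0,0,0,1,0.6],[0,0,0,0,0,1,0.6],[0,0,0,0,0,1,0.6],[0,0,0,0,0,1,0.6],[0,0,0,0,0,1,0.6]]]' >/dev/null; python3 -m pendant '[[[0,0,0,0,0,1,0.6],[0,0,0,0,0,1,0.6],[0,0,0,0,0,1,0.6],[0,0,0,0,0,1,0.6],[0,0,0,0,0,1,0.6],[0,0,0,0,0,1,0.6],[0,0,0,0,0,1,0.6],[0,0,0,0,0,1,0.6],[0,0,0,0,0,1,0.6],[0,0,0,0,0,1,0.6],[0,0,0,0,0,1,0.6],[0,0,0,0,0,1,0.6],[0,0,0,0,0,1,0.6],[0,0,0,0,0,1,0.6],[0,0,0,0,0,0.92,0.6],[0,0,0,0,0,0,0.6]]]' ; python3 -c "
from h import *
plan(.5795,-.0235,.24,-166.3)"
```

```text
t: 42.15
tcp_pos: [0.5155, -0.3323, 0.2356]
tool_rot: [0.787, -0.617, -0.002, -0.0]
force: [-0.3, -0.1, -0.1]
finger_gap: 0.598
gripper_force: 0.0
cur yaw -166.3 q6 2.15 tcp [ 0.5155 -0.3323  0.2356] gap 0.60
turn rv/0.12 [0.023 0.035 0.006] then shift/0.8 [-0.3561 -0.1691 -0.0055] (max .0625/row)
```

```bash
python3 -m pendant '[[[-0.0396,-0.0188,0,0,0,0,0.6],[-0.0396,-0.0188,0,0,0,0,0.6],[-0.0396,-0.0188,0,0,0,0,0.6],[-0.0396,-0.0188,0,0,0,0,0.6],[-0.0396,-0.0188,0,0,0,0,0.6],[-0.0396,-0.0188,0,0,0,0,0.6],[-0.0396,-0.0188,0,0,0,0,0.6],[-0.0396,-0.0188,0,0,0,0,0.6],[-0.0393,-0.0187,0,0,0,0,0.6],[0,0,0,0,0,0,0.6],[0,0,0,0,0,0,0.6]]]' ; python3 -c "
from h import *
plan(.5795,-.0235,.087,-166.3)"
```

```text
t: 43.25
tcp_pos: [0.5797, -0.0235, 0.237]
tool_rot: [0.788, -0.616, -0.001, 0.001]
force: [-0.2, -0.8, -0.0]
finger_gap: 0.6
gripper_force: 0.0
cur yaw -166.0 q6 2.67 tcp [ 0.5797 -0.0235  0.237 ] gap 0.60
turn rv/0.12 [0.019 0.005 0.037] then shift/0.8 [-1.000e-04  2.000e-04  1.874e-01] (max .0625/row)
```

```bash
python3 -m pendant '[[[0,0,0.03,0,0,0.03,0.6],[0,0,0.045,0,0,0,0.6],[0,0,0.045,0,0,0,0.6],[0,0,0.035,0,0,0,0.6],[0,0,0.022,0,0,0,0.6],[0,0,0.01,0,0,0,0.6],[0,0,0,0,0,0,0.6],[0,0,0,0,0,0,0],[0,0,0,0,0,0,0],[0,0,0,0,0,0,0],[0,0,0,0,0,0,0],[0,0,0,0,0,0,0]]]' 50; python3 -m pendant '[[[0,0,0,0,0,-0.7,0],[0,0,0,0,0,-0.9,0],[0,0,0,0,0,-0.9,0],[0,0,0,0,0,-0.9,0],[0,0,0,0,0,-0.9,0],[0,0,0,0,0,-0.9,0],[0,0,0,0,0,-0.9,0],[0,0,0,0,0,-0.9,0],[0,0,0,0,0,-0.9,0],[0,0,0,0,0,-0.9,0],[0,0,0,0,0,-0.9,0],[0,0,0,0,0,-0.9,0],[0,0,0,0,0,-0.9,0],[0,0,0,0,0,-0.9,0],[0,0,0,0,0,-0.9,0]]]'; python3 -m pendant '[[[0,0,0,0,0,-0.9,0],[0,0,0,0,0,-0.9,0],[0,0,0,0,0,-0.9,0],[0,0,0,0,0,-0.9,0],[0,0,0,0,0,-0.9,0],[0,0,0,0,0,-0.9,0],[0,0,0,0,0,-0.9,0],[0,0,0,0,0,-0.9,0],[0,0,0,0,0,-0.9,0],[0,0,0,0,0,-0.9,0],[0,0,0,0,0,-0.9,0],[0,0,0,0,0,-0.9,0],[0,0,0,0,0,-0.9,0],[0,0,0,0,0,-0.9,0],[0,0,0,0,0,-0.28,0],[0,0,0,0,0,0,0],[0,0,0,0,0,0,0]]]';python3 -c "
from h import *
plan(.5795,-.0235,.087,13.7)"
```

```text
t: 44.45
tcp_pos: [0.5798, -0.025, 0.09]
tool_rot: [0.786, -0.618, 0.0, 0.001]
force: [-2.4, -2.2, 6.2]
finger_gap: 0.172
gripper_force: 52.2
t: 45.95
tcp_pos: [0.5805, -0.0238, 0.09]
tool_rot: [0.991, 0.132, 0.001, -0.0]
force: [-2.0, 1.5, 5.0]
finger_gap: 0.173
gripper_force: 52.1
t: 47.65
tcp_pos: [0.5794, -0.0232, 0.09]
tool_rot: [0.619, 0.786, 0.0, -0.001]
force: [-3.8, 2.0, 8.0]
finger_gap: 0.176
gripper_force: 52.3
cur yaw 13.6 q6 -0.47 tcp [ 0.5794 -0.0232  0.09  ] gap 0.18
turn rv/0.12 [-0.006 -0.012 -0.019] then shift/0.8 [-0.0005  0.0001  0.0038] (max .0625/row)
```

Release, rise, and check the port colour.

```bash
python3 -m pendant '[[[0,0,0,0,0,0,0.6],[0,0,0,0,0,0,0.6],[0,0,0,0,0,0,0.6],[0,0,0,0,0,0,0.6],[0,0,-0.05,0,0,0,0.6],[0,0,-0.06,0,0,0,0.6],[0,0,-0.06,0,0,0,1],[0,0,-0.05,0,0,0,1],[0,0,0,0,0,0,1],[0,0,0,0,0,0,1]]]' >/dev/null; python3 - <<'E'
from h import *
s=shot("wrist"); carousel(s,"wrist",(.5795,-.0235))
t=shot("top"); stamps(t,"top",("yellow",)); stamps(s,"wrist",("yellow",))
cv2.imwrite("pics/w9.png",s["pixels"][:,:,::-1])
plan(.4185,.29,.26,13.7)
E
```

```text
other [ 0.5817 -0.0289] 0.0383
port [ 0.5149 -0.0042] rad 0.0294
dots [[0.5694, 0.0181], [0.6208, -0.0353], [0.6105, 0.0059], [0.5486, -0.0533]]
axis from dots [ 0.5795 -0.0236] r 0.0429 angles [ 103.6  -15.8   43.6 -136.1]
yellow [127. 252.] zmax 0.105 top bbox mid [0.4158 0.3535] size [0.023 0.021] foot [0.4191 0.3557]
yellow [ 60. 101.] zmax 0.055 top bbox mid None size None foot [0.8558 0.5671]
yellow [202. 137.] zmax 0.056 top bbox mid None size None foot [ 0.5131 -0.0057]
yellow [506. 339.] zmax -0.449 top bbox mid None size None foot [ 2.4848 -0.8192]
cur yaw 13.5 q6 -0.47 tcp [ 0.5792 -0.0241  0.2631] gap 1.00
turn rv/0.12 [-0.024 -0.012 -0.025] then shift/0.8 [ 0.4291 -0.1022  0.0039] (max .0625/row)
```

View pics/w9.png

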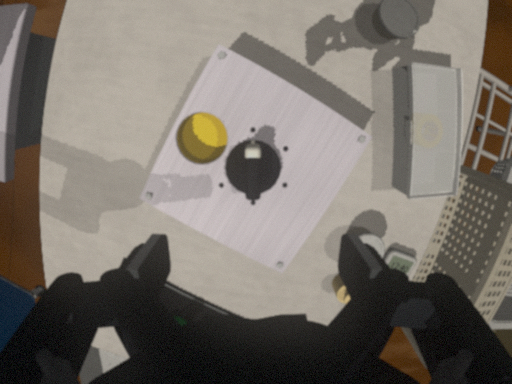

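The yellow pot is centred in the port at (203,137). On to the yellow stamp.

```bash
python3 -m pendant '[[[0.03,-0.008,0,0,0,0,1],[0.045,-0.0105,0,0,0,0,1],[0.045,-0.0105,0,0,0,0,1],[0.045,-0.0105,0,0,0,0,1],[0.045,-0.0105,0,0,0,0,1],[0.045,-0.0105,0,0,0,0,1],[0.045,-0.0105,0,0,0,0,1],[0.045,-0.0105,0,0,0,0,1],[0.045,-0.0105,0,0,0,0,1],[0.035,-0.0105,0,0,0,0,1],[0,0,0,0,0,0,1],[0,0,0,0,0,0,1]]]'; python3 - <<'E'
from h import *
s=shot("wrist"); stamps(s,"wrist",("yellow",))
plan(.42,.353,.072,13.7)
E
```

```text
t: 49.95
tcp_pos: [0.42, 0.287, 0.2629]
tool_rot: [0.618, 0.786, -0.002, -0.001]
force: [-0.9, 0.7, 0.3]
finger_gap: 0.999
gripper_force: 0.0
yellow [267. 110.] zmax 0.102 top bbox mid [0.4198 0.3548] size [0.024 0.025] foot [0.4203 0.3542]
cur yaw 13.6 q6 0.14 tcp [0.4206 0.2865 0.2633] gap 1.00
turn rv/0.12 [-0.022  0.008 -0.021] then shift/0.8 [0.0809 0.0189 0.2391] (max .0625/row)
```

```bash
python3 -m pendant '[[[0.028,0.0065,0,0,0,0,1],[0.03,0.0065,0,0,0,0,1],[0.0247,0.0063,0,0,0,0,1],[0,0,0.045,0,0,0,1],[0,0,0.05,0,0,0,1],[0,0,0.05,0,0,0,1],[0,0,0.045,0,0,0,1],[0,0,0.03,0,0,0,1],[0,0,0.019,0,0,0,1],[0,0,0,0,0,0,1],[0,0,0,0,0,0,0],[0,0,0,0,0,0,0],[0,0,0,0,0,0,0],[0,0,0,0,0,0,0],[0,0,0,0,0,0,0],[0,0,0,0,0,0,0]]]' 40;  python3 -m pendant '[[[0,0,-0.025,0,0,0,0],[0,0,-0.04,0,0,0,0],[0,0,-0.045,0,0,0,0],[0,0,-0.038,0,0,-0.5,0],[0,0,0,0,0,-0.92,0],[0,0,0,0,0,-0.92,0],[0,0,0,0,0,-0.92,0],[0,0,0,0,0,-0.92,0],[0,0,0,0,0,-0.92,0],[0,0,0,0,0,-0.92,0],[0,0,0,0,0,-0.92,0],[0,0,0,0,0,-0.92,0],[0,0,0,0,0,-0.9,0],[0,0,0,0,0,0,0]]]';  python3 -c "
from h import *
plan(.5145,-.0047,.19,73.8)"
```

```text
t: 51.6
tcp_pos: [0.4209, 0.3552, 0.0742]
tool_rot: [0.619, 0.786, 0.001, 0.0]
force: [-1.7, 0.6, 5.0]
finger_gap: 0.279
gripper_force: 39.8
t: 53.0
tcp_pos: [0.42, 0.3548, 0.1914]
tool_rot: [0.141, 0.99, -0.0, -0.0]
force: [0.2, -0.5, -2.1]
finger_gap: 0.283
gripper_force: 39.8
cur yaw 73.8 q6 -0.79 tcp [0.42   0.3548 0.1914] gap 0.28
turn rv/0.12 [-0.007 -0.007 -0.005] then shift/0.8 [-0.2388 -0.3986  0.0017] (max .0625/row)
```

```bash
python3 -m pendant '[[[-0.0095,-0.0166,0,0,0,0,0],[-0.022,-0.0367,0,0,0,0,0],[-0.022,-0.0367,0,0,0,0,0],[-0.022,-0.0367,0,0,0,0,0],[-0.022,-0.0367,0,0,0,0,0],[-0.022,-0.0367,0,0,0,0,0],[-0.022,-0.0367,0,0,0,0,0],[-0.022,-0.0367,0,0,0,0,0],[-0.022,-0.0367,0,0,0,0,0],[-0.022,-0.0367,0,0,0,0,0],[-0.022,-0.0367,0,0,0,0,0],[-0.0093,-0.015,0,0,0,0,0],[0,0,0,0,0,0,0],[0,0,0,0,0,0,0]]]'; python3 - <<'E'
from h import *
plan(.5145,-.0047,.104,73.8)
s=shot("wrist"); cv2.imwrite("pics/w10.png",s["pixels"][:,:,::-1])
E
```

```text
t: 54.4
tcp_pos: [0.5138, -0.0042, 0.1915]
tool_rot: [0.142, 0.99, 0.0, -0.001]
force: [-0.8, -0.3, -1.7]
finger_gap: 0.281
gripper_force: 39.8
cur yaw 73.7 q6 -1.51 tcp [ 0.5138 -0.0042  0.1915] gap 0.28
turn rv/0.12 [ 0.004 -0.015 -0.018] then shift/0.8 [-0.001  -0.0003  0.1094] (max .0625/row)
```

View pics/w10.png

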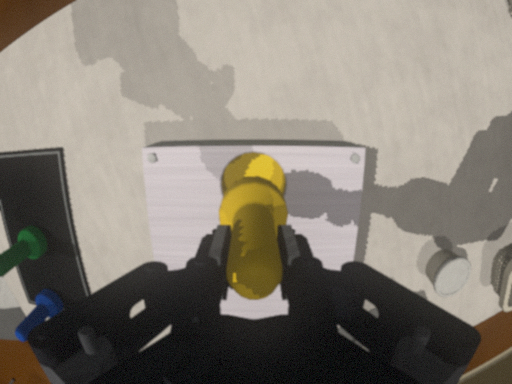

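The yellow stamp is upright over the port, with green and blue standing on the mat at left.

```bash
python3 -m pendant '[[[-0.001,0,0.02,0,0,0,0],[0,0,0.025,0,0,0,0],[0,0,0.025,0,0,0,0],[0,0,0.02,0,0,0,0],[0,0,0.013,0,0,0,0],[0,0,0.007,0,0,0,0],[0,0,0,0,0,0,0],[0,0,0,0,0,0,0]]]'; python3 -m pendant '[[[0,0,0.0012,0,0,0,0],[0,0,0.0012,0,0,0,0],[0,0,0.0006,0,0,0,0],[0,0,0,0,0,0,0],[0,0,0,0,0,0,0]]]'
```

```text
t: 55.25
tcp_pos: [0.516, -0.0046, 0.1043]
tool_rot: [0.141, 0.99, -0.0, 0.0]
force: [0.5, 0.1, -1.6]
finger_gap: 0.285
gripper_force: 39.8
t: 55.75
tcp_pos: [0.5156, -0.0049, 0.1015]
tool_rot: [0.141, 0.99, -0.0, 0.0]
force: [0.9, -0.4, -1.4]
finger_gap: 0.276
gripper_force: 39.8
```

```bash
python3 -m pendant '[[[0,0,0.0012,0,0,0,0],[0,0,0.0006,0,0,0,0],[0,0,0,0,0,0,0],[0,0,0,0,0,0,0]]]'
```

```text
t: 56.15
tcp_pos: [0.5157, -0.0049, 0.1002]
tool_rot: [0.141, 0.99, -0.0, 0.0]
force: [-1.2, 0.0, 2.3]
finger_gap: 0.282
gripper_force: 40.3
```

```bash
python3 -m pendant '[[[0,0,0.0006,0,0,0,0],[0,0,0,0,0,0,0],[0,0,0,0,0,0,0],[0,0,0,0,0,0,0],[0,0,0,0,0,0,0],[0,0,0,0,0,0,0],[0,0,0,0,0,0,0],[0,0,0,0,0,0,0],[0,0,0,0,0,0,0],[0,0,0,0,0,0,0],[0,0,0,0,0,0,0]]]'; python3 -m pendant '[[[0,0,-0.01,0,0,0,0],[0,0,-0.02,0,0,0,0],[0,0,-0.025,0,0,0,0],[0,0,-0.03,0,0,0,0],[0,0,-0.025,0,0,0,0],[0,0,-0.01,0,0,0,0],[0,0,0,0,0,0,0]]]'; python3 -c "
from h import *
plan(.4435,-.312,.19,73.6);"
```

```text
t: 57.25
tcp_pos: [0.5158, -0.005, 0.1002]
tool_rot: [0.141, 0.99, -0.0, 0.0]
force: [-2.1, -1.1, 6.6]
finger_gap: 0.281
gripper_force: 40.7
t: 57.95
tcp_pos: [0.5161, -0.0049, 0.1964]
tool_rot: [0.141, 0.99, -0.0, 0.001]
force: [0.3, 0.1, -2.2]
finger_gap: 0.282
gripper_force: 39.7
cur yaw 73.8 q6 -1.51 tcp [ 0.5161 -0.0049  0.1964] gap 0.28
turn rv/0.12 [0.002 0.021 0.024] then shift/0.8 [-0.0213 -0.3939  0.008 ] (max .0625/row)
```

```bash
python3 -m pendant '[[[-0.0015,-0.018,0,0,0,0,0],[-0.002,-0.0358,0,0,0,0,0],[-0.002,-0.0358,0,0,0,0,0],[-0.002,-0.0358,0,0,0,0,0],[-0.002,-0.0358,0,0,0,0,0],[-0.002,-0.0358,0,0,0,0,0],[-0.002,-0.0358,0,0,0,0,0],[-0.002,-0.0358,0,0,0,0,0],[-0.002,-0.0358,0,0,0,0,0],[-0.002,-0.0358,0,0,0,0,0],[-0.002,-0.0358,0,0,0,0,0],[0,-0.018,0,0,0,0,0],[0,0,0,0,0,0,0],[0,0,0.03,0,0,0,0],[0,0,0.04,0,0,0,0],[0,0,0.035,0,0,0,0],[0,0,0.025,0,0,0,0],[0,0,0.011,0,0,0,0],[0,0,0,0,0,0,0],[0,0,0,0,0,0,0]]]'; python3 -m pendant '[[[0,0,0.003,0,0,0,0],[0,0,0.002,0,0,0,0],[0,0,0,0,0,0,0],[0,0,0,0,0,0,0]]]'
```

```text
t: 59.95
tcp_pos: [0.4444, -0.312, 0.0832]
tool_rot: [0.141, 0.99, -0.0, 0.0]
force: [-0.3, -0.7, -0.8]
finger_gap: 0.283
gripper_force: 39.9
t: 60.35
tcp_pos: [0.444, -0.3124, 0.0791]
tool_rot: [0.141, 0.99, -0.0, 0.0]
force: [-1.2, 0.5, -2.1]
finger_gap: 0.28
gripper_force: 39.9
```

```bash
python3 -m pendant '[[[0,0,0.001,0,0,0,0],[0,0,0,0,0,0,0],[0,0,0,0,0,0,0.5],[0,0,0,0,0,0,0.5],[0,0,0,0,0,0,0.5],[0,0,0,0,0,0,0.5],[0,0,0,0,0,0,0.5],[0,0,-0.03,0,0,0,0.5],[0,0,-0.05,0,0,0,0.5],[0,0,-0.05,0,0,0,0.5],[0,0,-0.05,0,0,0,0.5],[0,0,-0.02,0,0,0,0.6],[0,0,0,0,0,0,0.6],[0,0,0,0,0,0,0.6]]]'; python3 - <<'E'
from h import *
s=shot("wrist"); stamps(s,"wrist",["blue","green","yellow"])
plan(.5795,-.0235,.24,13.7)
E
```

```text
t: 61.75
tcp_pos: [0.4436, -0.3118, 0.2375]
tool_rot: [0.141, 0.99, 0.0, -0.0]
force: [0.3, -0.0, -0.1]
finger_gap: 0.605
gripper_force: 0.0
blue [248. 296.] zmax 0.297 top bbox mid None size None foot [ 0.6126 -0.3718]
blue [ 9. 10.] zmax -0.44 top bbox mid None size None foot [-0.3596 -1.1139]
green [253. 234.] zmax 0.105 top bbox mid [ 0.5145 -0.3332] size [0.021 0.024] foot [ 0.5374 -0.3379]
yellow [253. 170.] zmax 0.105 top bbox mid [ 0.4433 -0.3127] size [0.024 0.024] foot [ 0.4529 -0.3139]
yellow [487. 162.] zmax 0.052 top bbox mid None size None foot [0.52   0.0271]
cur yaw 73.8 q6 -2.11 tcp [ 0.4432 -0.3115  0.2366] gap 0.60
turn rv/0.12 [ 0.    -0.023  8.735] then shift/0.8 [ 0.3094  0.2508 -0.0042] (max .0625/row)
```

```bash
python3 -m pendant '[[[0,0,0,0,0,0.97,0.6],[0,0,0,0,0,0.97,0.6],[0,0,0,0,0,0.97,0.6],[0,0,0,0,0,0.97,0.6],[0,0,0,0,0,0.97,0.6],[0,0,0,0,0,0.97,0.6],[0,0,0,0,0,0.97,0.6],[0,0,0,0,0,0.97,0.6],[0,0,0,0,0,0.975,0.6],[0.0387,0.0314,0,0,0,0,0.6],[0.0387,0.0314,0,0,0,0,0.6],[0.0387,0.0314,0,0,0,0,0.6],[0.0387,0.0314,0,0,0,0,0.6],[0.0387,0.0314,0,0,0,0,0.6],[0.0387,0.0314,0,0,0,0,0.6],[0.0387,0.0314,0,0,0,0,0.6],[0.0387,0.0314,0,0,0,0,0.6],[0,0,0,0,0,0,0.6],[0,0,0,0,0,0,0.6]]]' >/dev/null; python3 -c "
from h import *
plan(.5795,-.0235,.087,13.7)"
```

```text
cur yaw 13.8 q6 -0.47 tcp [ 0.5796 -0.0231  0.2357] gap 0.60
turn rv/0.12 [-0.033 -0.012  0.02 ] then shift/0.8 [-0.0005 -0.0002  0.1859] (max .0625/row)
```

```bash
python3 -m pendant '[[[0,0,0.03,0,0,0.02,0.6],[0,0,0.045,0,0,0,0.6],[0,0,0.045,0,0,0,0.6],[0,0,0.035,0,0,0,0.6],[0,0,0.021,0,0,0,0.6],[0,0,0.01,0,0,0,0.6],[0,0,0,0,0,0,0.6],[0,0,0,0,0,0,0],[0,0,0,0,0,0,0],[0,0,0,0,0,0,0],[0,0,0,0,0,0,0],[0,0,0,0,0,0,0]]]' 50; python3 -m pendant '[[[0,0,0,0,0,-0.8,0],[0,0,0,0,0,-0.9,0],[0,0,0,0,0,-0.9,0],[0,0,0,0,0,-0.9,0],[0,0,0,0,0,-0.9,0],[0,0,0,0,0,-0.9,0],[0,0,0,0,0,-0.9,0],[0,0,0,0,0,-0.9,0],[0,0,0,0,0,-0.9,0],[0,0,0,0,0,-0.73,0],[0,0,0,0,0,0,0],[0,0,0,0,0,0,0]]]'; python3 -m pendant '[[[0,0,0,0,0,0,0.6],[0,0,0,0,0,0,0.6],[0,0,0,0,0,0,0.6],[0,0,0,0,0,0,0.6],[0,0,-0.05,0,0,0,0.6],[0,0,-0.06,0,0,0,0.6],[0,0,-0.06,0,0,0,0.6],[0,0,-0.05,0,0,0,0.6],[0,0,0,0,0,0,0.6],[0,0,0,0,0,0,0.6],[0,0,0,0,0,0,0.6]]]'; python3 - <<'E'
from h import *
s=shot("wrist"); t=shot("top"); stamps(t,"top",["blue","green","yellow"])
cv2.imwrite("pics/w11.png",np.vstack([s["pixels"][60:290,:,::-1],t["pixels"][90:320,:,::-1]]))
E
```

```text
t: 64.9
tcp_pos: [0.5797, -0.0247, 0.0904]
tool_rot: [0.618, 0.786, -0.001, 0.0]
force: [-4.3, -3.3, 6.2]
finger_gap: 0.178
gripper_force: 52.1
t: 66.1
tcp_pos: [0.5802, -0.0242, 0.0904]
tool_rot: [0.142, 0.99, -0.0, 0.0]
force: [-3.8, -1.4, 4.8]
finger_gap: 0.176
gripper_force: 52.0
t: 67.2
tcp_pos: [0.5794, -0.0237, 0.2636]
tool_rot: [0.143, 0.99, 0.0, -0.002]
force: [0.4, 0.7, -0.5]
finger_gap: 0.598
gripper_force: 0.0
blue [355. 111.] zmax 0.016 top bbox mid None size None foot [ 0.8351 -0.3208]
blue [386. 182.] zmax 0.109 top bbox mid [ 0.6144 -0.3674] size [0.02  0.021] foot [ 0.6149 -0.3753]
green [376. 217.] zmax 0.108 top bbox mid [ 0.5136 -0.3327] size [0.024 0.024] foot [ 0.516  -0.3441]
yellow [369. 243.] zmax 0.109 top bbox mid [ 0.4416 -0.3114] size [0.024 0.024] foot [ 0.4444 -0.3237]
yellow [ 60. 101.] zmax 0.056 top bbox mid None size None foot [0.8522 0.5671]
```

View pics/w11.png

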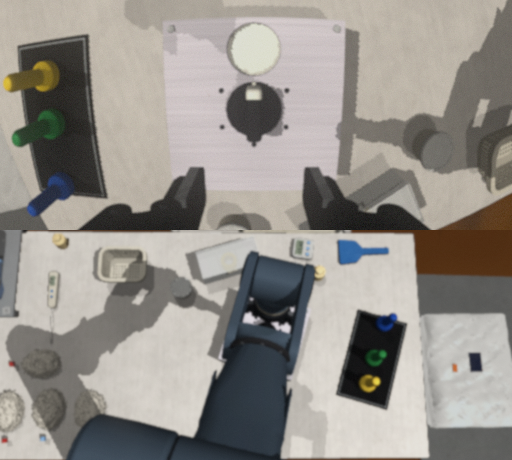

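The turret is home, with the white plug in the port at (254,48) and the white knob end pointing to it. The blue stamp was nudged to (0.614,-0.367), which is 105 mm along the mat and 5 mm across: upright and still inside the 125 mm limit. I'll recheck it for position and stillness with a clearer look before handing in.

```bash
python3 - <<'E'
from h import *
a=np.radians(-16.4)
for i in range(2):
    t=shot("top"); stamps(t,"top",["blue"])
g=cv2.cvtColor(t["pixels"],cv2.COLOR_RGB2GRAY); v,u=np.mgrid[0:384,0:512]; h=cv2.cvtColor(t["pixels"],cv2.COLOR_RGB2HSV)
m=((g<75)|(h[:,:,1]>90))&(u>325)&(u<410)&(v>150)&(v<280); m=cv2.morphologyEx(m.astype(np.uint8),cv2.MORPH_CLOSE,np.ones((3,3)))
r=cv2.minAreaRect(plane(t,"top",big(m)[0][:,0],.003)[:,:2].astype(np.float32)); print("mat now",r)
d=np.array([.6144,-.3674])-[.5155,-.333]; print("along",d@[np.cos(a),np.sin(a)],"across",d@[-np.sin(a),np.cos(a)])
E
```

```text
blue [355. 111.] zmax 0.016 top bbox mid None size None foot [ 0.8359 -0.3206]
blue [386. 182.] zmax 0.109 top bbox mid [ 0.6131 -0.3666] size [0.021 0.022] foot [ 0.6145 -0.3756]
blue [355. 111.] zmax 0.016 top bbox mid None size None foot [ 0.8352 -0.321 ]
blue [386. 182.] zmax 0.107 top bbox mid [ 0.6132 -0.3668] size [0.021 0.024] foot [ 0.6135 -0.375 ]
mat now ((0.5256656408309937, -0.33542612195014954), (0.14257803559303284, 0.2700786590576172), 73.5121841430664)
along 0.10458869819740663 across -0.00507683064241749
```

```bash
python3 -c "
from station import job
print(job.sign_off())"
```

```text
the job is handed in; nothing more can be done
None
```

The blue, green and yellow stamps (no red was out) were each inked in their own pot and stand upright on the mat; the turret is home, and the job is handed in.

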